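Measure a lamp column for its new through-rod

ROBOT

A 6-joint arm with a two-finger parallel gripper is mounted at the origin on the work surface. World frame = base frame: x ahead of the robot, y to its left, z up, the work surface at z = 0. Lengths are in m, angles in rad, forces in N, time in s.
With the tool pointing down it reaches from about 0.4 to 0.825 m from the base axis. Payload 7 kg.
Tool frame: the origin (TCP) lies at the very end of the fingers, on their centre line; the grasp point (between the pads) lies 19 mm behind it; z points along the fingers, x is the direction in which the jaws open and shut, and the axes are right-handed (so a half turn about z gives the same grasp; the last joint's range is limited). The gripper opens to 85 mm and grips with 20 to 120 N. Pads are 22 mm wide; open, the fingers measure 114 mm over their backs; the gripper's body (76 mm by 85 mm) begins 54 mm behind the grasp point. The pads swing forward as they close: fully open they stand 13 mm farther back than shut.
Start: joints at [-0.973, 0.359, 0.012, 0, -1.224, -0.288], TCP at [0.206, -0.643, 0.231] pointing down, gripper open.
Joint ranges: [-3.07, 3.07], [-1.43, 2.12], [-1.02, 1.25], [-3.03, 1.67], [-3.05, -0], [-3.03, 3.03]. Speed limits (rad/s): [2.39, 2.39, 3.01, 3.14, 3.14, 3.14].

INTERFACE

Orientations are given as [roll, pitch, yaw] about the fixed x, y, z axes, in that order (R = Rz(yaw) Ry(pitch) Rx(roll)).
In Python, from workcell import monitor, vision, manip gives the robot as it stands. The module is installed in compiled form; this text tells all that it offers.
- The arm moves only by the tool servo_tool, never from a script. Its argument "moves" is a list that holds one entry, the list of rows, each a list of 5 numbers: the closure in counts, from 0 (fully open) to 255 (shut), then the shift along the tool's x, y, z in mm, then the turn about the tool's z in degrees. A call has exactly 5 rows; each row is the pose to reach, as a shift and turn from the pose measured when the call began, along the tool's axes at that moment; what a row does not reach only later rows make up. A row lasts 1/8 s, in which the tool goes at most 62.5 mm and 10.7 degrees, less where a joint would pass 70% of its speed; a pose out of reach is approached as far as the arm can. A call with a gripper value outside its range is refused whole. The fingers move at their own pace and stop on an object; "squeeze" is the grip in N (left out, the last holds). Time passes only in rows, so rows that repeat a pose let the fingers close, or fill a call up. It gives the time, the measured TCP pose, the force and the opening at its end, in the units of the state.
- monitor.read_state(): the state, without advancing time (a new reading comes with each control period).
- vision.snapshot(name): name is "side" or "top" or "wrist"; returns (picture, depth): 420x560x3 uint8, red, green, blue; 420x560 float32, m along the optical axis (not along the pixel's ray), 0 where there is no reading.
- vision.camera_info(name): a dict with "fx", "fy", "cx", "cy" (pixels), "eye" and "rotation" of the camera in the world. Camera axes: x right, y down, z forward; pixel columns grow to the right and rows downward; lengths in m; the calibration is good to about 2 mm. The wrist camera is an equidistant fisheye: a pixel r from the principal point sees the ray r / f radians off the axis. A picture is of the moment at which its call begins: read the wrist's pose just before it. camera_info takes no time and is no camera call; for the wrist camera it gives the pose at the moment of the call.
- manip.hand_in(): hands the job in, once; it reports no verdict.
The state is a dict: "time": time; "q": joint angles; "joint_vel": joint speeds; "effort": joint torques, N m; "eef_pos": TCP position; "orientation": TCP orientation; "contact_force": force on the tool from outside, world axes, zero at the start; "torque": the same for the moment, N m; "opening": finger opening in m.
Only numpy, scipy, OpenCV 4.12 (cv2) and the standard library are available. Lean on these libraries where they do the work, as an engineer would, in place of code of your own. Each camera call takes 0.05 s, during which the arm holds its last target.

TASK

A wooden lamp is being rebuilt and the new rod that runs through its column has to be cut to length: lay every column section that stands on the bench on its side in the V rail of the measuring jig, end to end without gaps and with the first one hard against the end stop. Then pull the sprung tape out by its tab until the pointer is level with the far end of the row, hold it there steadily for two seconds for the reading, and guide it all the way back home, not letting it snap back. The row stays in the rail, and the lamp foot, screwdriver and glue bottle stay where they are.

Things in the scene. Friction and masses are not known exactly. Their poses are not given: they have to be found in the camera images.
- section_a: Lamp column section: straight octagonal wooden bar, 90 mm long, 44 mm across flats (47.5 mm over corners), with a small brass-bushed bore in each flat end, about 180 g; starts standing on end on the bench. Origin at its centre, z along its length; its x and y axes are normal to flats, as are the diagonals between them. Both ends are alike. May be absent.
- section_b: Lamp column section: straight octagonal wooden bar, 90 mm long, 44 mm across flats (47.5 mm over corners), with a small brass-bushed bore in each flat end, about 180 g; starts standing on end on the bench. Origin at its centre, z along its length; its x and y axes are normal to flats, as are the diagonals between them. Both ends are alike. May be absent.
- section_c: Lamp column section: straight octagonal wooden bar, 90 mm long, 44 mm across flats (47.5 mm over corners), with a small brass-bushed bore in each flat end, about 180 g; starts standing on end on the bench. Origin at its centre, z along its length; its x and y axes are normal to flats, as are the diagonals between them. Both ends are alike. May be absent.
- section_d: Lamp column section: straight octagonal wooden bar, 90 mm long, 44 mm across flats (47.5 mm over corners), with a small brass-bushed bore in each flat end, about 180 g; starts standing on end on the bench. Origin at its centre, z along its length; its x and y axes are normal to flats, as are the diagonals between them. Both ends are alike. May be absent.
- section_e: Lamp column section: straight octagonal wooden bar, 90 mm long, 44 mm across flats (47.5 mm over corners), with a small brass-bushed bore in each flat end, about 180 g; starts standing on end on the bench. Origin at its centre, z along its length; its x and y axes are normal to flats, as are the diagonals between them. Both ends are alike. May be absent.
- jig: Fixed measuring jig on a plywood board 12 mm thick, 170 x 660 mm. Origin on the bench near the board's middle, y along the rails, x across, z up. Rails, from -x to +x: tape rail, V rail (centre line x = +20 mm), plain guard rail. The inner sides of tape and guard rail are 58 mm from the V's centre line; both are 60 mm high from the bench; the tape rail is 30 mm wide, the guard rail 12 mm.
- v_end (a point): Open far end of the V rail, on the axis line of seated sections, jig y = +255 mm, 480 mm from the end stop's face. The V is aluminium angle, 90 degrees, open side up, 36 mm wide over all, inner corner 44 mm and top edges 60 mm above the bench; it runs from here to the end stop. A section in it rests on two flats, with flats also facing straight up and sideways, its axis 75 mm above the bench.
- place1 (a point): Where the centre of the first section of a gapless row lies: on the axis line of seated sections, 45 mm from the end stop's face.
- place2 (a point): Where the centre of the second section of a gapless row lies: on the axis line of seated sections, 135 mm from the end stop's face.
- place3 (a point): Where the centre of the third section of a gapless row lies: on the axis line of seated sections, 225 mm from the end stop's face.
- place4 (a point): Where the centre of the fourth section of a gapless row lies: on the axis line of seated sections, 315 mm from the end stop's face.
- place5 (a point): Where the centre of the fifth section of a gapless row lies: on the axis line of seated sections, 405 mm from the end stop's face.
- stop (a point): The point on the end stop's face (44 mm wide, up to 110 mm above the bench) where the axis of a seated section meets it: x = +20, y = -225, z = 75 mm in the jig's frame, axes parallel to the jig's. Sections are laid on its +y side.
- tape (a joint): How far the spring-return tape is pulled out, 0 (home) to 0.475 m; pulling along the jig's +y increases it. At 0 the pointer is level with the stop's face. The spring pulls back all the way, with 3 N at home to 4 N at full length, and the blade does not lock: let go more than about 60 mm out, it snaps home at over 0.6 m/s.
- tape_tab (a point): Middle of the upper part of the tape's black pull tab: an upright block 24 mm across (jig x), 12 mm thick (jig y), standing from 61 to 98 mm above the bench on the tape rail; this point is 85 mm above the bench, 74 mm to the -x side of the V's centre line. The tape case (up to 122 mm high) begins 76 mm behind the tab when home.
- pointer (a point): Tip of the slim steel pointer (4 mm wide; its centre line counts) that reaches from the tab's foot sideways to within 6 mm of the row of sections, 75 mm above the bench. It has the same jig y as the tab.
- lamp_foot: Bystander: round wooden lamp foot, 150 mm wide, 36 mm high, at the right.
- screwdriver: Bystander: blue screwdriver, 200 mm, lying at the left.
- glue: Bystander: white glue bottle, 60 mm wide, 130 mm high, at the left.

How it is judged:
On the way, in this order (a step that is already met when the one before it is completed fails the run):
1. every section lies in the V rail, the row closed up against the end stop (angle between the z axis of each of section_a, section_b, section_c, section_d, section_e and the y axis of jig, either way round below 0.06 rad and (distance between section_a and place1 below 0.006 m or distance between section_a and place2 below 0.006 m or distance between section_a and place3 below 0.006 m or distance between section_a and place4 below 0.006 m or distance between section_a and place5 below 0.006 m) and (distance between section_b and place1 below 0.006 m or distance between section_b and place2 below 0.006 m or distance between section_b and place3 below 0.006 m or distance between section_b and place4 below 0.006 m or distance between section_b and place5 below 0.006 m) and (distance between section_c and place1 below 0.006 m or distance between section_c and place2 below 0.006 m or distance between section_c and place3 below 0.006 m or distance between section_c and place4 below 0.006 m or distance between section_c and place5 below 0.006 m) and (distance between section_d and place1 below 0.006 m or distance between section_d and place2 below 0.006 m or distance between section_d and place3 below 0.006 m or distance between section_d and place4 below 0.006 m or distance between section_d and place5 below 0.006 m) and (distance between section_e and place1 below 0.006 m or distance between section_e and place2 below 0.006 m or distance between section_e and place3 below 0.006 m or distance between section_e and place4 below 0.006 m or distance between section_e and place5 below 0.006 m) and (distance between any of section_a, section_b, section_c, section_d, section_e and place1 below 0.006 m or distance between each of section_a, section_b, section_c, section_d, section_e and place2 above 0.05 m) and (distance between any of section_a, section_b, section_c, section_d, section_e and place2 below 0.006 m or distance between each of section_a, section_b, section_c, section_d, section_e and place3 above 0.05 m) and (distance between any of section_a, section_b, section_c, section_d, section_e and place3 below 0.006 m or distance between each of section_a, section_b, section_c, section_d, section_e and place4 above 0.05 m) and (distance between any of section_a, section_b, section_c, section_d, section_e and place4 below 0.006 m or distance between each of section_a, section_b, section_c, section_d, section_e and place5 above 0.05 m) and linear speed of each of section_a, section_b, section_c, section_d, section_e below 0.02 m/s and value of joint tape below 0.03 m), for 0.3 s.
2. with the row complete, the tape's pointer is held level with its far end (-5 to +9 mm from where a gapless row would end), for 1 s (angle between the z axis of each of section_a, section_b, section_c, section_d, section_e and the y axis of jig, either way round below 0.06 rad and (distance between section_a and place1 below 0.006 m or distance between section_a and place2 below 0.006 m or distance between section_a and place3 below 0.006 m or distance between section_a and place4 below 0.006 m or distance between section_a and place5 below 0.006 m) and (distance between section_b and place1 below 0.006 m or distance between section_b and place2 below 0.006 m or distance between section_b and place3 below 0.006 m or distance between section_b and place4 below 0.006 m or distance between section_b and place5 below 0.006 m) and (distance between section_c and place1 below 0.006 m or distance between section_c and place2 below 0.006 m or distance between section_c and place3 below 0.006 m or distance between section_c and place4 below 0.006 m or distance between section_c and place5 below 0.006 m) and (distance between section_d and place1 below 0.006 m or distance between section_d and place2 below 0.006 m or distance between section_d and place3 below 0.006 m or distance between section_d and place4 below 0.006 m or distance between section_d and place5 below 0.006 m) and (distance between section_e and place1 below 0.006 m or distance between section_e and place2 below 0.006 m or distance between section_e and place3 below 0.006 m or distance between section_e and place4 below 0.006 m or distance between section_e and place5 below 0.006 m) and (distance between any of section_a, section_b, section_c, section_d, section_e and place1 below 0.006 m or distance between each of section_a, section_b, section_c, section_d, section_e and place2 above 0.05 m) and (distance between any of section_a, section_b, section_c, section_d, section_e and place2 below 0.006 m or distance between each of section_a, section_b, section_c, section_d, section_e and place3 above 0.05 m) and (distance between any of section_a, section_b, section_c, section_d, section_e and place3 below 0.006 m or distance between each of section_a, section_b, section_c, section_d, section_e and place4 above 0.05 m) and (distance between any of section_a, section_b, section_c, section_d, section_e and place4 below 0.006 m or distance between each of section_a, section_b, section_c, section_d, section_e and place5 above 0.05 m) and ((distance between any of section_a, section_b, section_c, section_d, section_e and place3 below 0.006 m and distance between each of section_a, section_b, section_c, section_d, section_e and place4 above 0.05 m and y of pointer in the frame of stop between 0.265 and 0.279 m) or (distance between any of section_a, section_b, section_c, section_d, section_e and place4 below 0.006 m and distance between each of section_a, section_b, section_c, section_d, section_e and place5 above 0.05 m and y of pointer in the frame of stop between 0.355 and 0.369 m) or (distance between any of section_a, section_b, section_c, section_d, section_e and place5 below 0.006 m and y of pointer in the frame of stop between 0.445 and 0.459 m))), for 1 s.
At the end, for the whole second after the job is handed in: Every section present lies in the V rail, along it within 0.06 rad, its centre within 6 mm of one of the places of a gapless row from the end stop, and no place is empty before the last; all at rest; the tape home within 6 mm (angle between the z axis of each of section_a, section_b, section_c, section_d, section_e and the y axis of jig, either way round below 0.06 rad and (distance between section_a and place1 below 0.006 m or distance between section_a and place2 below 0.006 m or distance between section_a and place3 below 0.006 m or distance between section_a and place4 below 0.006 m or distance between section_a and place5 below 0.006 m) and (distance between section_b and place1 below 0.006 m or distance between section_b and place2 below 0.006 m or distance between section_b and place3 below 0.006 m or distance between section_b and place4 below 0.006 m or distance between section_b and place5 below 0.006 m) and (distance between section_c and place1 below 0.006 m or distance between section_c and place2 below 0.006 m or distance between section_c and place3 below 0.006 m or distance between section_c and place4 below 0.006 m or distance between section_c and place5 below 0.006 m) and (distance between section_d and place1 below 0.006 m or distance between section_d and place2 below 0.006 m or distance between section_d and place3 below 0.006 m or distance between section_d and place4 below 0.006 m or distance between section_d and place5 below 0.006 m) and (distance between section_e and place1 below 0.006 m or distance between section_e and place2 below 0.006 m or distance between section_e and place3 below 0.006 m or distance between section_e and place4 below 0.006 m or distance between section_e and place5 below 0.006 m) and (distance between any of section_a, section_b, section_c, section_d, section_e and place1 below 0.006 m or distance between each of section_a, section_b, section_c, section_d, section_e and place2 above 0.05 m) and (distance between any of section_a, section_b, section_c, section_d, section_e and place2 below 0.006 m or distance between each of section_a, section_b, section_c, section_d, section_e and place3 above 0.05 m) and (distance between any of section_a, section_b, section_c, section_d, section_e and place3 below 0.006 m or distance between each of section_a, section_b, section_c, section_d, section_e and place4 above 0.05 m) and (distance between any of section_a, section_b, section_c, section_d, section_e and place4 below 0.006 m or distance between each of section_a, section_b, section_c, section_d, section_e and place5 above 0.05 m) and linear speed of each of section_a, section_b, section_c, section_d, section_e below 0.02 m/s and value of joint tape below 0.006 m); the robot touches nothing.
It fails at once if the tape snaps back (faster than 0.6 m/s) (velocity of joint tape below -0.6 m/s).
It fails at once if the lamp foot, screwdriver or glue bottle is moved more than 40 mm (distance of any of lamp_foot, screwdriver, glue from where it was at the start of the episode above 0.04 m).
Of section_a, section_b, section_c, section_d, section_e only 3 to 5 are there at a start; the rules pass over those that are not, and their reading is None.
At some moment in a run one of section_a, section_b, section_c, section_d, section_e may be knocked a few centimetres aside while the robot is not near it.
It also fails if it takes over 210 s, if anything falls off the work surface, if the arm or the gripper's body presses on something with over 40 N, if the wrist force passes 120 N, or if a joint passes its speed limit or range.

## Working session

There is one attempt and no reset: what is moved stays moved. The work goes in short steps, Python scripts to look and compute and a tool call to move; the robot and the scene stay as the last step left them, time stands still between calls to the robot, and variables do not carry over. Pictures are saved under pics/ and viewed, and the job is handed in when it is done.

Besides the shell and the picture viewer there is one more tool, called after "Call:" as name([rows], argument=value, ...), one row to a line, values as JSON. servo_tool: Moves the arm, as the interface text tells. Its arguments: {"type":"object","properties":{"moves":{"type":"array","items":{"type":"array","items":{"type":"array","items":{"type":"number"}}}},"squeeze":{"type":"number"}},"required":["moves"]}

```bash
mkdir -p pics
python3 - <<'E'
from workcell import monitor, vision
import cv2, numpy as np
print(monitor.read_state())
for n in ("side","top","wrist"):
    i=vision.camera_info(n); print(n,i)
    p,d=vision.snapshot(n); cv2.imwrite(f"pics/{n}0.png",p[:,:,::-1]); np.savez(f"{n}0.npz",p=p,d=d)
E
```

```text
{'time': 0.0, 'q': array([-9.72884446e-01,  3.59369427e-01,  1.10336926e-02, -3.45248505e-04,
       -1.22412613e+00, -2.88139568e-01]), 'joint_vel': array([-0.00012207, -0.00122684,  0.00028254, -0.00051041, -0.00016212,
        0.00111066]), 'effort': array([-6.88931323e-05, -5.83329713e+01,  2.93415552e+01,  6.93655193e+00,
       -6.01729320e-03, -1.05383759e-05]), 'eef_pos': array([ 0.20560607, -0.64239362,  0.23036492]), 'orientation': array([-3.14143049e+00, -1.68910832e-03,  1.88045093e+00]), 'contact_force': array([-0.5975506 , -0.04257631,  0.23292441]), 'torque': array([-0.03421951,  0.03146104,  0.0258155 ]), 'opening': 0.08573620560545037}
side {'fx': 421.7793100918537, 'fy': 421.7793100918537, 'cx': 277.12056729465155, 'cy': 212.91785121560457, 'eye': array([0.45100221, 0.70461862, 0.92417354]), 'rotation': array([-2.43086802,  0.01491623, -3.01011355])}
top {'fx': 401.29986690601055, 'fy': 401.29986690601055, 'cx': 275.33457574444964, 'cy': 208.7457678417224, 'eye': array([ 0.50354639, -0.01295436,  1.14495397]), 'rotation': array([-3.10302631,  0.00393884, -1.58405225])}
wrist {'fx': 325.19226210127806, 'fy': 325.19226210127806, 'cx': 279.4002317098594, 'cy': 213.98488706812114, 'eye': array([ 0.13512567, -0.66591262,  0.37305741]), 'rotation': array([ 2.84684486e+00, -6.91626557e-04,  1.87942459e+00])}
```

View pics/top0.png

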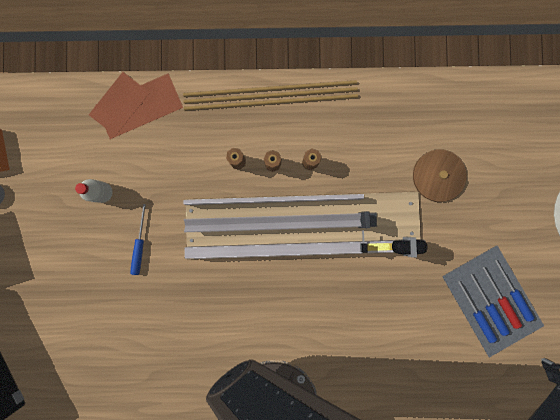

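View pics/side0.png

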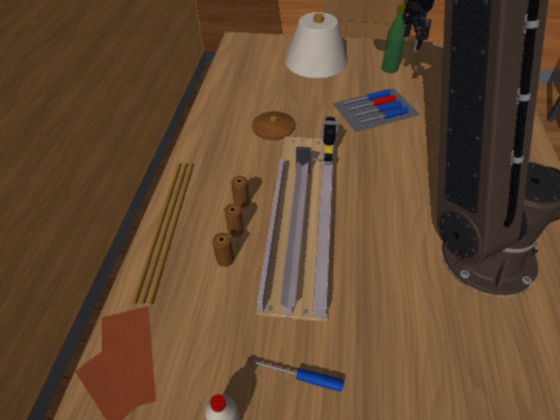

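View pics/wrist0.png

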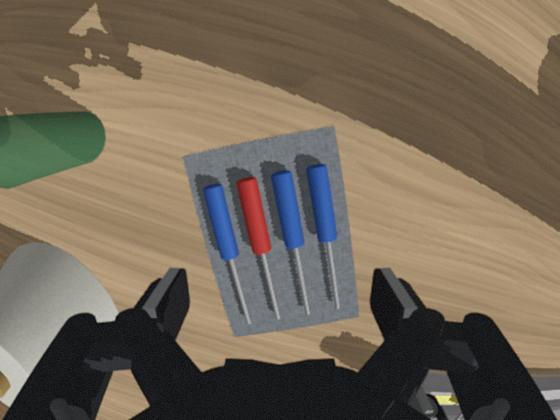

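The top view shows three standing sections, at about (235,157), (272,159) and (312,157). The stop is at (368,219), the tape tab and case at (365–425,247), the foot at (440,175) and the glue at (90,190). The side view agrees on the count. I'll measure these next.

```bash
cat > h.py <<'E'
import numpy as np, cv2
from scipy.spatial.transform import Rotation as R
from workcell import monitor, vision
def ray(n,px,info=None):
    i=info or vision.camera_info(n); px=np.atleast_2d(np.asarray(px,float))
    a=(px-[i['cx'],i['cy']])/[i['fx'],i['fy']]
    if n=='wrist':
        r=np.linalg.norm(a,axis=1)+1e-12
        v=np.c_[a*(np.sin(r)/r)[:,None],np.cos(r)]
    else: v=np.c_[a,np.ones(len(a))]
    return np.asarray(i['eye']),R.from_euler('xyz',i['rotation']).apply(v)
def plane(n,px,z,info=None):
    e,v=ray(n,px,info); return e+v*((z-e[2])/v[:,2])[:,None]
def cloud(n,d,info=None):
    h,w=d.shape; u,v=np.meshgrid(np.arange(w),np.arange(h))
    e,r=ray(n,np.c_[u.ravel(),v.ravel()],info)
    i=info or vision.camera_info(n)
    f=R.from_euler('xyz',i['rotation']).apply([0,0,1])
    k=d.ravel()/(r@f); return (e+r*k[:,None]).reshape(h,w,3)
def save(n,name,scale=1,crop=None):
    p,d=vision.snapshot(n); q=p[:,:,::-1]
    if crop: q=q[crop[1]:crop[3],crop[0]:crop[2]]
    cv2.imwrite(f"pics/{name}.png",cv2.resize(q,None,fx=scale,fy=scale,interpolation=cv2.INTER_CUBIC)); return p,d
E
python3 - <<'E'
from h import *
t=np.load('top0.npz'); P=cloud('top',t['d']); np.set_printoptions(precision=4,suppress=True)
for n,px in dict(bench=(300,320),s1=(235,153),s2=(272,155),s3=(313,153),foot=(430,180),stop=(370,216),tab=(364,248),guard=(270,200),taper=(270,250),board=(200,240)).items(): print(n,P[px[1],px[0]])
p=t['p'];d=t['d']
# section blobs: height 0.08-0.1 
m=((P[...,2]>.082)&(P[...,2]<.097)).astype(np.uint8)
k,l,s,c=cv2.connectedComponentsWithStats(m)
for j in range(1,k):
    if s[j,4]>20: print(s[j],c[j],np.median(P[l==j],0), P[l==j].min(0),P[l==j].max(0))
q=p[130:290,170:450,::-1]; cv2.imwrite('pics/topz.png',cv2.resize(q,(784,448),interpolation=cv2.INTER_CUBIC))
E
```

```text
bench [ 0.2318 -0.0747 -0.0027]
s1 [0.6934 0.0955 0.0895]
s2 [ 0.6864 -0.0024  0.0916]
s3 [ 0.6904 -0.1108  0.0904]
foot [ 0.6215 -0.4428  0.0246]
stop [ 0.5232 -0.2745  0.0176]
tab [ 0.4386 -0.2392  0.0944]
guard [0.5692 0.0049 0.0623]
taper [0.4343 0.0066 0.0592]
board [0.462  0.2045 0.0119]
[226 148  18  17 232] [234.4138 155.9526] [0.6854 0.0978 0.09  ] [0.6639 0.0745 0.085 ] [0.707  0.1196 0.0954]
[304 148  18  18 234] [312.2906 156.8974] [ 0.6798 -0.1083  0.0898] [ 0.6579 -0.1318  0.0831] [ 0.7042 -0.0869  0.0948]
[264 150  18  18 235] [272.183  158.3617] [ 0.6782 -0.0024  0.0901] [ 0.6552 -0.0261  0.082 ] [0.7008 0.019  0.0966]
[ 79 179  22  22 181] [ 91.8564 189.674 ] [0.6002 0.4721 0.0885] [0.5743 0.4558 0.0821] [0.6306 0.5108 0.097 ]
[363 212   2  16  23] [363.4348 219.7826] [ 0.5116 -0.2404  0.0884] [ 0.4933 -0.2412  0.0831] [ 0.5328 -0.2398  0.0968]
[393 240   6  13  25] [394.32 245.92] [ 0.4423 -0.3188  0.0884] [ 0.4267 -0.3275  0.0825] [ 0.4584 -0.3171  0.0969]
[362 243   6  10  35] [364.1429 247.6286] [ 0.4386 -0.2391  0.0937] [ 0.4281 -0.2478  0.0842] [ 0.4516 -0.2349  0.0969]
[  0 404   7  16  55] [  2.4    412.5273] [0.0253 0.7046 0.0888] [0.0095 0.6977 0.0826] [0.0448 0.7126 0.097 ]
```

View pics/topz.png

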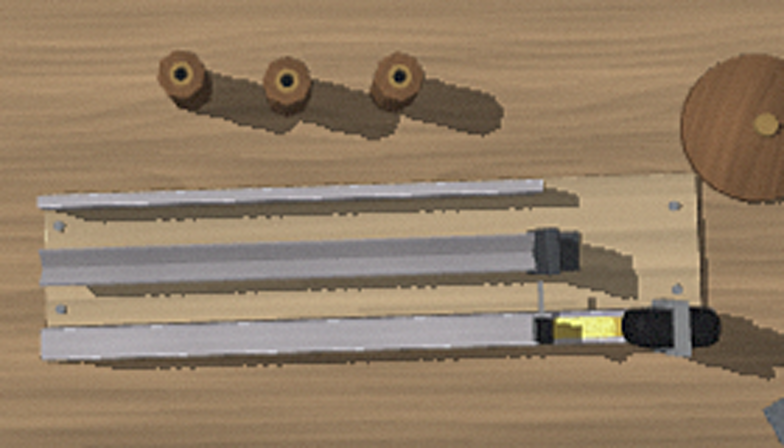

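```bash
cat >> h.py <<'E'
def jigmeasure(pd,n='top'):
    p,d=pd; P=cloud(n,d)
    m=(P[...,2]>.052)&(P[...,2]<.068)&(P[...,0]>.36)&(P[...,0]<.66)&(P[...,1]>-.22)&(P[...,1]<.3)
    k,l,s,c=cv2.connectedComponentsWithStats(m.astype(np.uint8))
    for j in range(1,k):
        if s[j,4]>150:
            Q=P[l==j]; a=np.polyfit(Q[:,1],Q[:,0],1); res=Q[:,0]-np.polyval(a,Q[:,1])
            print('comp',s[j],'slope',a[0],'x at y=0',a[1],'perp range',np.percentile(res,[1,50,99]),'y',Q[:,1].min(),Q[:,1].max(),'z',np.median(Q[:,2]))
    return P
E
python3 - <<'E'
from h import *
np.set_printoptions(precision=4,suppress=True)
t=np.load('top0.npz'); P=jigmeasure((t['p'],t['d']))
# stop top, z ~0.11
m=(abs(P[...,2]-.11)<.007)&(abs(P[...,0]-.51)<.06)&(P[...,1]<-.15)&(P[...,1]>-.35)
Q=P[m]; print('stoptop',len(Q),Q.min(0),Q.max(0),np.median(Q,0)); v,u=np.where(m); print(u.min(),u.max(),v.min(),v.max())
E
python3 - <<'E'
from h import *
np.set_printoptions(precision=4,suppress=True)
# rail edges at z=.06 from picked pixels in zoom (scale 2.8, offset 170,130)
z=lambda a:np.array(a)/2.8+[170,130]
print('tape rail top: outer/inner left, right',plane('top',[z((41,358)),z((41,329)),z((533,345)),z((533,318))],.06))
print('V edges',plane('top',[z((40,250)),z((40,285)),z((528,234)),z((528,272))],.06))
print('guard',plane('top',[z((38,197)),z((38,208)),z((544,180)),z((544,191))],.06))
print('stop top corners',plane('top',[z((530,229)),z((530,272)),z((557,229)),z((557,272))],.11))
print('pointer',plane('top',[z((541,281)),z((541,318))],.075))
print('tab top',plane('top',[z((535,318)),z((535,343)),z((552,318)),z((552,343))],.098))
E
```

```text
comp [184 194 170  10 772] slope -0.01902879068194789 x at y=0 0.5729592366072085 perp range [-0.0059  0.0001  0.0061] y -0.21997933486459773 0.23778497906987195 z 0.05970427554496682
comp [184 213 170  11 614] slope -0.019466962081716856 x at y=0 0.522168659229286 perp range [-0.0074  0.0002  0.0051] y -0.21963027696290177 0.2390903078347889 z 0.0567417525088213
comp [184 223 170   9 616] slope -0.01836030431833387 x at y=0 0.49621986347697866 perp range [-0.005  -0.0002  0.007 ] y -0.21898073411607066 0.23949538110643648 z 0.05661685975878206
comp [ 185  242  170   17 1904] slope -0.018465967736618634 x at y=0 0.4354138700781045 perp range [-0.0148  0.0001  0.0147] y -0.21988803711716134 0.23692246690119176 z 0.05973814671055744
stoptop 111 [ 0.451  -0.3496  0.1042] [ 0.5347 -0.2398  0.1167] [ 0.5062 -0.2475  0.1101]
365 409 211 243
tape rail top: outer/inner left, right [[ 0.4163  0.2369  0.06  ]
 [ 0.4441  0.2368  0.06  ]
 [ 0.4226 -0.2365  0.06  ]
 [ 0.4485 -0.2371  0.06  ]]
V edges [[ 0.5202  0.2374  0.06  ]
 [ 0.4865  0.2376  0.06  ]
 [ 0.5294 -0.234   0.06  ]
 [ 0.4928 -0.2332  0.06  ]]
guard [[ 0.5715  0.2391  0.06  ]
 [ 0.5609  0.2392  0.06  ]
 [ 0.5814 -0.2505  0.06  ]
 [ 0.5708 -0.2503  0.06  ]]
stop top corners [[ 0.5328 -0.2257  0.11  ]
 [ 0.4932 -0.2249  0.11  ]
 [ 0.5325 -0.2506  0.11  ]
 [ 0.4929 -0.2497  0.11  ]]
pointer [[ 0.4842 -0.2423  0.075 ]
 [ 0.4492 -0.2415  0.075 ]]
tab top [[ 0.4504 -0.2311  0.098 ]
 [ 0.4273 -0.2306  0.098 ]
 [ 0.4502 -0.2468  0.098 ]
 [ 0.4271 -0.2463  0.098 ]]
```

```bash
cat >> h.py <<'E'
def go(x,y,z,yaw=np.pi+.0188):
    s=monitor.read_state(); r=R.from_euler('xyz',s['orientation'])
    d=r.inv().apply(np.array([x,y,z])-s['eef_pos'])*1000
    Rt=R.from_euler('xyz',[np.pi,0,yaw]); turn=np.degrees((r.inv()*Rt).as_rotvec())
    print('t',round(s['time'],2),'pos',s['eef_pos'].round(4),'ori',s['orientation'].round(4),'open',round(s['opening'],4),'F',np.round(s['contact_force'],1))
    print('shift mm',d.round(1),'turn deg',turn.round(2),'len',np.linalg.norm(d).round(1))
E
python3 -c "
from h import *
go(.685,.05,.2)"
```

```text
t 0.15 pos [ 0.2056 -0.6425  0.2306] ori [-3.1415e+00 -1.2000e-03  1.8805e+00] open 0.0855 F [-0.  -0.   0.3]
shift mm [513.5 667.6  31.2] turn deg [ 4.000e-02 -7.000e-02 -7.333e+01] len 842.8
```

Call:
servo_tool([
  [[255,36,47,0,-10],[255,72,94,0,-20],[255,108,141,0,-30],[255,144,188,0,-40],[255,180,235,0,-50]],
], squeeze=40)

```text
time: 0.78
eef_pos: [0.3753, -0.3977, 0.2307]
orientation: [3.141, -0.001, 2.759]
contact_force: [1.6, 0.6, -0.3]
opening: -0.0001
```

```bash
python3 -c "
from h import *
go(.685,.05,.2)"
```

```text
t 0.78 pos [ 0.3753 -0.3977  0.2307] ori [ 3.1406e+00 -9.0000e-04  2.7588e+00] open -0.0001 F [ 1.6  0.6 -0.3]
shift mm [-120.   531.    31.1] turn deg [  0.07  -0.04 -23.01] len 545.3
```

Call:
servo_tool([
  [[255,-13,58,0,-6],[255,-26,116,0,-12],[255,-40,174,0,-18],[255,-53,232,0,-23],[255,-66,290,10,-23]],
])

```text
time: 1.4
eef_pos: [0.5461, -0.1516, 0.2216]
orientation: [3.141, 0.001, -3.121]
contact_force: [0.4, -0.7, -0.3]
opening: -0.0001
```

```bash
python3 -c "
from h import *
go(.685,.052,.15)"
```

```text
t 1.4 pos [ 0.5461 -0.1516  0.2216] ori [ 3.1405e+00  1.3000e-03 -3.1213e+00] open -0.0001 F [ 0.4 -0.7 -0.3]
shift mm [-142.9  200.6   72. ] turn deg [0.06 0.08 0.08] len 256.6
```

Call:
servo_tool([
  [[255,-33,47,10,0],[255,-66,94,20,0],[255,-100,141,35,0],[255,-133,188,50,0],[255,-143,200,70,0]],
])

```text
time: 2.02
eef_pos: [0.6865, 0.0543, 0.1507]
orientation: [3.141, 0.001, -3.119]
contact_force: [-0.3, -0.0, -0.0]
opening: -0.0002
```

Run:
```python
from h import *
go(.685,.052,.068)
save('top','t1')
```

```text
t 2.02 pos [0.6865 0.0543 0.1507] ori [ 3.1405e+00  1.4000e-03 -3.1187e+00] open -0.0002 F [-0.3 -0.  -0. ]
shift mm [ 1.7 -2.4 82.7] turn deg [0.06 0.08 0.23] len 82.8
```

View pics/t1.png

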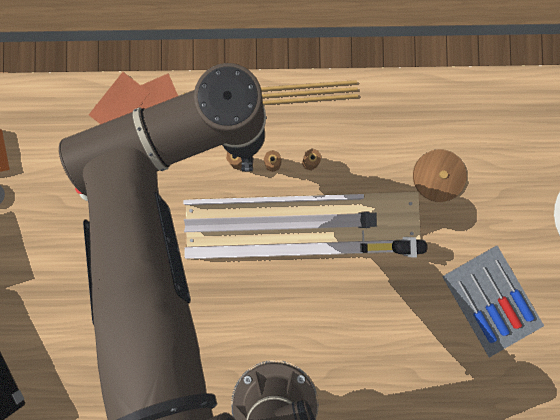

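The closed gripper is between sections 1 and 2 (tool at about pixel 247,165), above them and clear. Next I descend and push section 1 over towards +y.

Call:
servo_tool([
  [[255,2,-2,40,0],[255,2,-2,82,0],[255,2,-2,82,0],[255,2,4,82,0],[255,2,10,82,0]],
])

```text
time: 2.7
eef_pos: [0.684, 0.0645, 0.0677]
orientation: [3.14, 0.0, -3.119]
contact_force: [0.9, -0.6, 1.0]
opening: -0.0
```

Call:
servo_tool([
  [[255,0,9,0,0],[255,0,18,0,0],[255,0,27,0,0],[255,0,36,0,0],[255,0,45,0,0]],
])

```text
time: 3.32
eef_pos: [0.6829, 0.1102, 0.0675]
orientation: [3.14, 0.0, -3.119]
contact_force: [0.2, -0.6, 0.1]
opening: 0.0002
```

Run:
```python
from h import *
go(.685,.052,.15)
save('side','s1',1.3)
```

```text
t 3.33 pos [0.6829 0.1102 0.0675] ori [ 3.1404e+00  1.0000e-04 -3.1193e+00] open 0.0002 F [ 0.2 -0.6  0.1]
shift mm [ -0.9 -58.1 -82.6] turn deg [0.07 0.   0.2 ] len 101.0
```

View pics/s1.png

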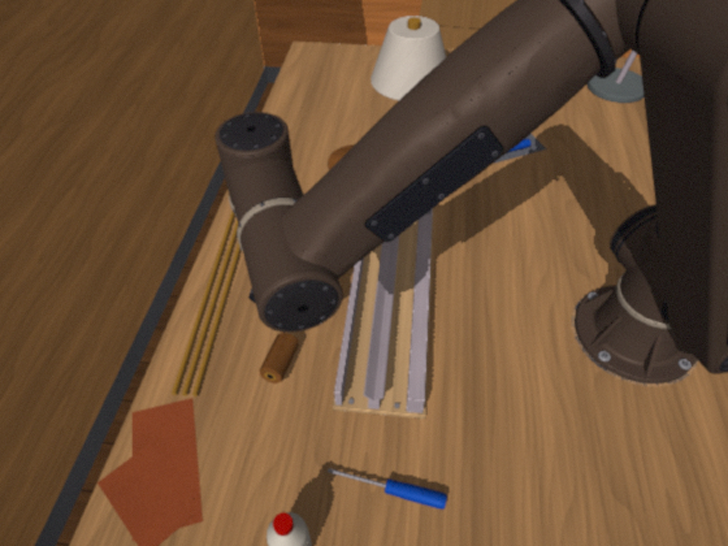

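Section 1 has toppled and lies at about (280,357), its axis roughly along +y. I'll rise and look with the wrist camera.

Call:
servo_tool([
  [[255,0,0,-40,0],[255,0,0,-80,0],[200,0,20,-120,0],[100,0,40,-150,0],[30,0,50,-150,0]],
])

```text
time: 4.0
eef_pos: [0.683, 0.1624, 0.2209]
orientation: [3.138, 0.005, -3.118]
contact_force: [0.4, -0.1, -0.2]
opening: 0.0542
```

```bash
cat >> h.py <<'E'
def wristsec(name,ztop=.044,ylo=None):
    i=vision.camera_info('wrist'); s=monitor.read_state(); p,d=vision.snapshot('wrist'); cv2.imwrite(f'pics/{name}.png',p[:,:,::-1]); np.savez(f'{name}.npz',p=p,d=d)
    # depth along optical axis
    h,w=d.shape; u,v=np.meshgrid(np.arange(w),np.arange(h)); e,r=ray('wrist',np.c_[u.ravel(),v.ravel()],i)
    f=R.from_euler('xyz',i['rotation']).apply([0,0,1]); c=r@f; k=np.where(c>.15,d.ravel()/np.maximum(c,.15),0)
    P=(e+r*k[:,None]).reshape(h,w,3); P[d==0]=np.nan
    return p,d,P,i
def topblobs(P,ztop,tol=.006,mina=60):
    m=(abs(P[...,2]-ztop)<tol); m=cv2.morphologyEx(m.astype(np.uint8),cv2.MORPH_OPEN,np.ones((3,3)))
    k,l,s,c=cv2.connectedComponentsWithStats(m)
    for j in range(1,k):
        if s[j,4]>mina:
            Q=P[l==j]; (cx,cy),(a,b),an=cv2.minAreaRect((Q[:,:2]*1000).astype(np.float32))
            Q2=Q[:,:2]-Q[:,:2].mean(0); w,V=np.linalg.eigh(Q2.T@Q2); ax=V[:,1]*np.sign(V[1,1])
            print('blob px',c[j].round(),'area',s[j,4],'rect ctr',round(cx,1),round(cy,1),'size',round(a,1),round(b,1),'z',np.median(Q[:,2]).round(4),'axis angle from +y (deg, + ccw)',np.degrees(np.arctan2(-ax[0],ax[1])).round(2))
E
python3 - <<'E'
from h import *
p,d,P,i=wristsec('w1'); topblobs(P,.044)
go(.685,.17,.2)
E
```

```text
blob px [448. 130.] area 2348 rect ctr 506.1 89.5 size 13.9 297.9 z 0.0467 axis angle from +y (deg, + ccw) 1.05
blob px [488. 128.] area 1396 rect ctr 448.1 80.5 size 4.2 312.3 z 0.044 axis angle from +y (deg, + ccw) 1.01
blob px [389.  47.] area 195 rect ctr 578.3 6.9 size 1.7 60.9 z 0.0444 axis angle from +y (deg, + ccw) 1.0
blob px [388. 114.] area 197 rect ctr 576.9 77.7 size 1.8 57.8 z 0.0442 axis angle from +y (deg, + ccw) 1.09
blob px [268. 191.] area 2456 rect ctr 696.1 163.4 size 90.1 30.8 z 0.0434 axis angle from +y (deg, + ccw) -9.08
blob px [386. 165.] area 71 rect ctr 576.0 130.0 size 18.8 1.3 z 0.0435 axis angle from +y (deg, + ccw) -0.67
blob px [384. 188.] area 84 rect ctr 575.6 153.3 size 1.6 25.5 z 0.0443 axis angle from +y (deg, + ccw) 0.67
t 4.05 pos [0.6821 0.1629 0.2186] ori [ 3.1389e+00  2.4000e-03 -3.1177e+00] open 0.0616 F [ 0.3  0.6 -0.9]
shift mm [-3.   7.  18.7] turn deg [0.16 0.14 0.29] len 20.1
```

View pics/w1.png

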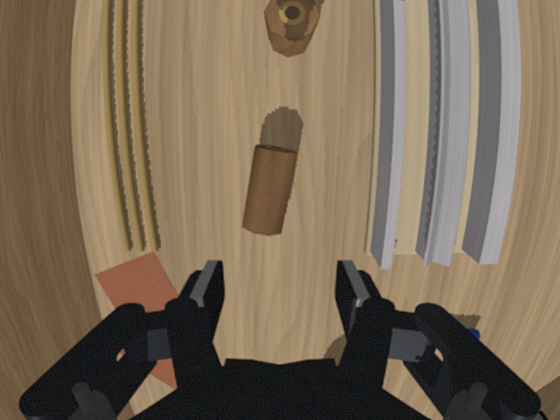

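The section lies at (0.696, 0.163). Its measured size is 90 × 31 mm at z = 0.043, which fits, and its axis is −9° from +y. I'll grasp it there.

```bash
python3 -c "
from h import *
go(.696,.1635,.005,np.pi-.1585)"
```

```text
t 4.05 pos [0.6821 0.1629 0.2186] ori [ 3.1389e+00  2.4000e-03 -3.1177e+00] open 0.0616 F [ 0.3  0.6 -0.9]
shift mm [-13.4  -0.3 213.7] turn deg [ 0.17  0.12 10.45] len 214.1
```

Call:
servo_tool([
  [[0,-13,0,50,6],[0,-13,0,100,10.5],[0,-13,0,150,10.5],[0,-13,0,190,10.5],[0,-13,0,208,10.5]],
], squeeze=40)

```text
time: 4.68
eef_pos: [0.6933, 0.1624, 0.0066]
orientation: [-3.141, -0.003, 2.982]
contact_force: [-0.3, 0.0, 1.0]
opening: 0.0857
```

```bash
python3 -c "
from h import *
go(.696,.1635,.005,np.pi-.1585)"
```

```text
t 4.67 pos [0.6933 0.1624 0.0066] ori [-3.1413e+00 -3.1000e-03  2.9816e+00] open 0.0857 F [-0.3  0.   1. ]
shift mm [-2.5  1.5  1.6] turn deg [-0.01 -0.18 -0.09] len 3.3
```

Call:
servo_tool([
  [[60,-2,1,1,0],[130,-2,1,1,0],[255,-2,1,1,0],[255,-2,1,1,0],[255,-2,1,1,0]],
], squeeze=40)

```text
time: 5.3
eef_pos: [0.6963, 0.1636, 0.0073]
orientation: [3.141, -0.001, 2.982]
contact_force: [-0.8, 0.4, 6.0]
opening: 0.0433
```

```bash
python3 -c "
from h import *
go(.509,.0,.16)"
```

```text
t 5.3 pos [0.6963 0.1636 0.0073] ori [ 3.1405e+00 -1.0000e-03  2.9819e+00] open 0.0433 F [-0.8  0.4  6. ]
shift mm [ 159.1 -191.1 -152.8] turn deg [  0.07  -0.05 -10.22] len 291.8
```

Call:
servo_tool([
  [[255,0,0,-40,0],[255,0,0,-80,0],[255,10,-12,-120,-3],[255,38,-45,-150,-7],[255,66,-80,-150,-10]],
])

```text
time: 5.92
eef_pos: [0.619, 0.0949, 0.1601]
orientation: [3.139, 0.004, -3.124]
contact_force: [0.6, 0.1, -0.8]
opening: 0.0433
```

```bash
python3 -c "
from h import *
go(.5125,-.188,.15)"
```

```text
t 5.92 pos [0.619  0.0949 0.1601] ori [ 3.1387  0.0038 -3.1241] open 0.0433 F [ 0.6  0.1 -0.8]
shift mm [ 111.5 -281.     8.8] turn deg [ 0.17  0.22 -0.07] len 302.4
```

Call:
servo_tool([
  [[255,22,-56,2,0],[255,44,-112,4,0],[255,66,-168,6,0],[255,88,-224,8,0],[255,111,-281,9,0]],
])

```text
time: 6.55
eef_pos: [0.5118, -0.1895, 0.1499]
orientation: [3.138, 0.004, -3.124]
contact_force: [1.6, -0.9, -1.4]
opening: 0.0432
```

Call:
servo_tool([
  [[255,0,0,0,0],[255,0,0,0,0],[255,0,0,0,0],[255,0,0,0,0],[255,0,0,0,0]],
])

```text
time: 7.18
eef_pos: [0.5121, -0.1887, 0.1499]
orientation: [3.138, 0.004, -3.122]
contact_force: [-0.3, -0.2, -2.1]
opening: 0.0431
```

Run:
```python
from h import *
go(.5125,-.188,.15)
p,d,P,i=wristsec('w2')
for z in (.06,.11,.098): print(z); topblobs(P,z,.004,80)
```

```text
t 7.17 pos [ 0.5121 -0.1887  0.1499] ori [ 3.1384  0.004  -3.1224] open 0.0431 F [-0.3 -0.2 -2.1]
shift mm [-0.4  0.7 -0.1] turn deg [0.18 0.23 0.02] len 0.8
0.06
blob px [381.  93.] area 4008 rect ctr 439.8 -288.0 size 31.1 87.8 z 0.061 axis angle from +y (deg, + ccw) 1.67
blob px [197. 203.] area 2169 rect ctr 576.1 -192.4 size 13.0 116.9 z 0.0599 axis angle from +y (deg, + ccw) 0.62
blob px [374. 225.] area 4661 rect ctr 438.0 -176.8 size 30.8 124.8 z 0.0598 axis angle from +y (deg, + ccw) 4.36
blob px [259. 170.] area 222 rect ctr 527.7 -225.6 size 6.0 20.8 z 0.0585 axis angle from +y (deg, + ccw) 3.37
blob px [301. 170.] area 238 rect ctr 497.4 -226.1 size 5.9 21.0 z 0.0585 axis angle from +y (deg, + ccw) 0.18
blob px [109. 282.] area 194 rect ctr 668.2 -124.4 size 12.3 38.0 z 0.0599 axis angle from +y (deg, + ccw) 46.34
0.11
blob px [392.  22.] area 374 rect ctr 448.0 -324.6 size 11.8 32.2 z 0.1108 axis angle from +y (deg, + ccw) 57.16
blob px [280. 145.] area 1599 rect ctr 513.0 -248.2 size 43.2 11.6 z 0.1098 axis angle from +y (deg, + ccw) -88.9
0.098
blob px [384.  31.] area 107 rect ctr 450.6 -321.7 size 3.5 16.1 z 0.0978 axis angle from +y (deg, + ccw) 62.39
blob px [396. 156.] area 667 rect ctr 439.5 -243.4 size 23.8 12.3 z 0.0972 axis angle from +y (deg, + ccw) -87.64
```

View pics/w2.png

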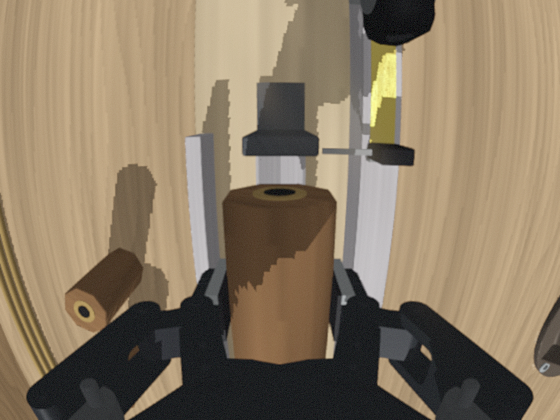

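The wrist view agrees with the top camera: stop face at y ≈ −0.242, V centre at x = 0.513 there. The section is held squarely above the V. Interestingly, the wrist also shows S3 at about (105,290), and it looks tilted or lying. I'll lower this one and then check.

Call:
servo_tool([
  [[255,0,1,30,0],[255,0,1,60,0],[255,0,1,80,0],[255,0,1,88,0],[255,0,1,89,0]],
])

```text
time: 7.85
eef_pos: [0.5123, -0.1875, 0.0609]
orientation: [3.138, 0.003, -3.122]
contact_force: [-2.0, 0.1, -0.6]
opening: 0.0433
```

```bash
python3 -c "
from h import *
go(.5125,-.188,.061)"
```

```text
t 7.85 pos [ 0.5123 -0.1875  0.0609] ori [ 3.1385  0.0033 -3.1224] open 0.0433 F [-2.   0.1 -0.6]
shift mm [-0.2 -0.6 -0.1] turn deg [0.18 0.19 0.02] len 0.6
```

Call:
servo_tool([
  [[100,0,0,0,0],[80,0,0,0,0],[80,0,0,0,0],[80,0,0,-40,0],[80,0,0,-90,0]],
])

```text
time: 8.48
eef_pos: [0.5113, -0.1877, 0.1512]
orientation: [3.138, 0.001, -3.122]
contact_force: [1.7, -0.5, 0.2]
opening: 0.0585
```

Run:
```python
from h import *
go(.685,-.155,.15)
p,d,P,i=wristsec('w3')
for z in (.097,.044,.09): print(z); topblobs(P,z,.005,80)
save('side','s2',1.3)
```

```text
t 8.47 pos [ 0.5113 -0.1877  0.1512] ori [ 3.1384e+00  1.0000e-03 -3.1224e+00] open 0.0585 F [ 1.7 -0.5  0.2]
shift mm [-174.3   29.4    1.5] turn deg [0.18 0.06 0.02] len 176.8
0.097
blob px [380.  24.] area 286 rect ctr 450.6 -326.2 size 12.0 34.3 z 0.0971 axis angle from +y (deg, + ccw) 46.88
blob px [394. 154.] area 677 rect ctr 439.3 -243.3 size 23.9 12.4 z 0.0972 axis angle from +y (deg, + ccw) -89.21
blob px [279. 230.] area 5387 rect ctr 511.6 -186.9 size 28.4 90.9 z 0.0968 axis angle from +y (deg, + ccw) 0.92
0.044
blob px [116. 274.] area 244 rect ctr 667.2 -122.0 size 14.7 40.4 z 0.0442 axis angle from +y (deg, + ccw) 41.04
blob px [279. 329.] area 704 rect ctr 510.0 -70.0 size 10.8 83.3 z 0.0463 axis angle from +y (deg, + ccw) 0.85
0.09
blob px [377.  26.] area 280 rect ctr 451.2 -327.3 size 13.0 36.1 z 0.0902 axis angle from +y (deg, + ccw) 45.28
blob px [303. 225.] area 1555 rect ctr 495.6 -187.8 size 10.9 89.9 z 0.0903 axis angle from +y (deg, + ccw) 1.17
blob px [255. 227.] area 1669 rect ctr 528.2 -187.0 size 11.0 90.1 z 0.0902 axis angle from +y (deg, + ccw) 0.76
blob px [ 83. 305.] area 1311 rect ctr 682.1 -114.7 size 46.2 38.5 z 0.0902 axis angle from +y (deg, + ccw) -51.57
blob px [130. 400.] area 119 rect ctr 662.2 4.5 size 33.2 8.9 z 0.0899 axis angle from +y (deg, + ccw) -32.59
```

View pics/w3.png

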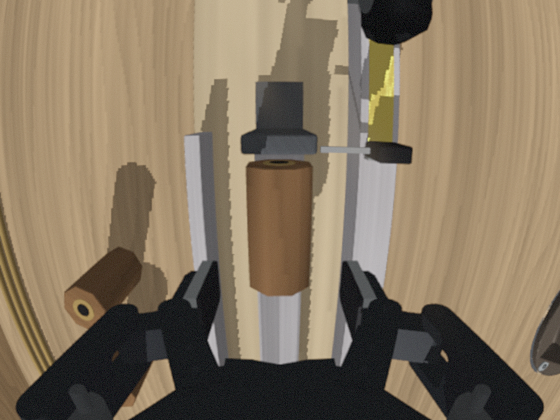

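View pics/s2.png

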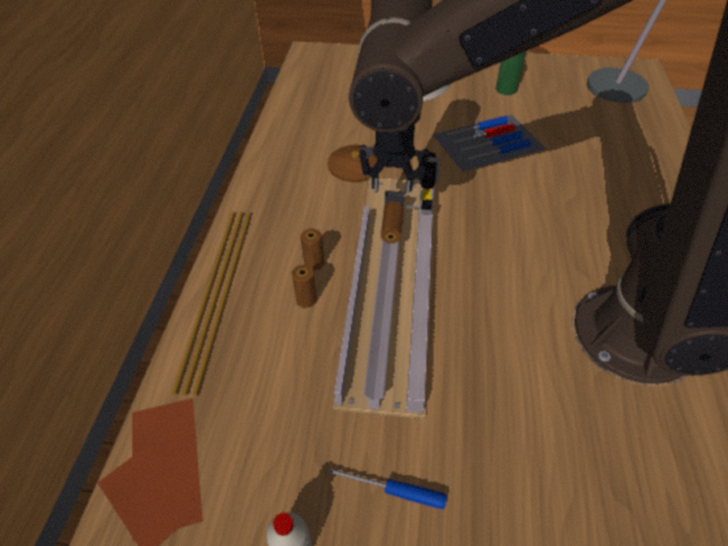

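Section 1 is seated (top at z = 0.097, along the rail), with sections 2 and 3 still standing. Next is section 2.

```bash
python3 -c "
from h import *
go(.678,-.046,.14)"
```

```text
t 8.57 pos [ 0.5155 -0.1883  0.1568] ori [ 3.1403  0.0129 -3.1213] open 0.0589 F [-0.  -0.8  0.7]
shift mm [-165.2  139.    19.1] turn deg [0.07 0.74 0.09] len 216.7
```

Call:
servo_tool([
  [[255,-41,34,5,0],[255,-82,68,10,0],[255,-123,102,15,0],[255,-163,138,19,0],[255,-163,138,19,0]],
])

```text
time: 9.2
eef_pos: [0.678, -0.0444, 0.1388]
orientation: [3.14, 0.013, -3.118]
contact_force: [-0.9, -0.4, -0.8]
opening: 0.0
```

Run:
```python
from h import *
p,d,P,i=wristsec('w4')
topblobs(P,.09,.005,200)
go(.678,-.046,.068)
```

```text
blob px [505.  54.] area 1798 rect ctr 527.9 -180.6 size 15.4 79.0 z 0.09 axis angle from +y (deg, + ccw) 1.43
blob px [280. 132.] area 4557 rect ctr 680.1 -110.9 size 44.3 43.8 z 0.0901 axis angle from +y (deg, + ccw) -17.91
t 9.25 pos [ 0.6766 -0.0457  0.139 ] ori [ 3.1404  0.012  -3.1195] open 0.0002 F [-0.5  0.1 -0.5]
shift mm [-0.6 -0.4 71. ] turn deg [0.07 0.69 0.19] len 71.0
```

View pics/w4.png

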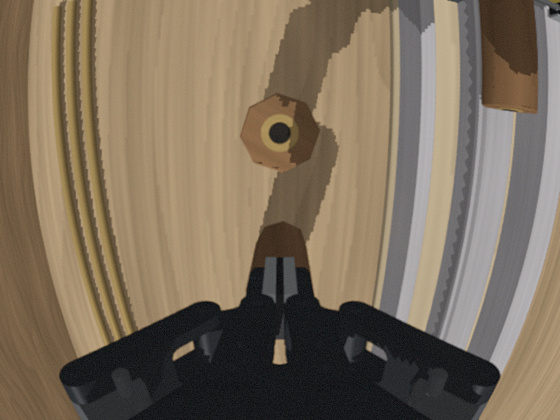

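S3 is at (280,132), and S2 is aligned behind the fingertips at (280,240). Next I push S2 over.

Call:
servo_tool([
  [[255,0,0,36,0],[255,0,0,71,0],[255,0,0,71,0],[255,0,6,71,0],[255,0,12,71,0]],
])

```text
time: 9.88
eef_pos: [0.6782, -0.0334, 0.0702]
orientation: [3.14, 0.015, -3.119]
contact_force: [-0.1, -0.7, 0.9]
opening: -0.0003
```

Call:
servo_tool([
  [[255,0,9,0,0],[255,0,18,0,0],[255,0,27,0,0],[255,0,36,0,0],[255,0,45,0,0]],
])

```text
time: 10.5
eef_pos: [0.6771, 0.0124, 0.0701]
orientation: [3.14, 0.015, -3.119]
contact_force: [0.6, 0.5, 0.8]
opening: -0.0002
```

Call:
servo_tool([
  [[255,0,0,-40,0],[255,0,0,-80,0],[200,0,20,-120,0],[100,0,40,-150,0],[30,0,50,-150,0]],
])

```text
time: 11.12
eef_pos: [0.6751, 0.0637, 0.2234]
orientation: [3.139, 0.02, -3.118]
contact_force: [-0.2, -0.2, -0.9]
opening: 0.0544
```

Run:
```python
from h import *
p,d,P,i=wristsec('w5')
topblobs(P,.044,.006,500)
topblobs(P,.09,.005,500)
go(.678,.06,.006)
```

```text
blob px [484. 122.] area 1312 rect ctr 449.9 -24.8 size 3.6 294.5 z 0.0441 axis angle from +y (deg, + ccw) 1.02
blob px [439. 156.] area 2686 rect ctr 507.9 26.1 size 14.2 344.4 z 0.0466 axis angle from +y (deg, + ccw) 1.0
blob px [304. 189.] area 2422 rect ctr 652.9 61.4 size 31.1 90.1 z 0.0435 axis angle from +y (deg, + ccw) 19.89
blob px [281.  13.] area 1384 rect ctr 679.9 -101.6 size 46.8 29.5 z 0.0901 axis angle from +y (deg, + ccw) -88.49
t 11.18 pos [0.6742 0.0643 0.2212] ori [ 3.1392  0.017  -3.1183] open 0.0613 F [-1.2  0.6 -1. ]
shift mm [-1.000e-01 -4.900e+00  2.153e+02] turn deg [0.14 0.97 0.26] len 215.3
```

View pics/w5.png

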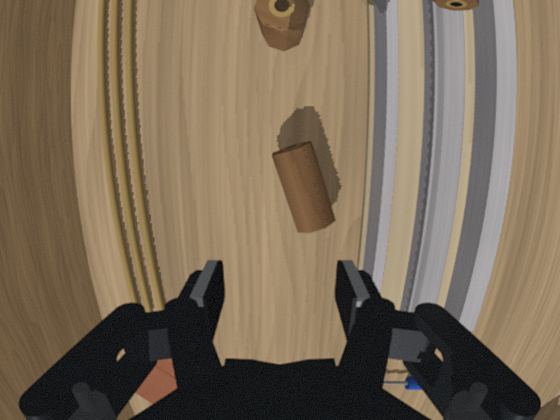

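```bash
python3 -c "
from h import *
go(.653,.0615,.006,np.pi+.347)"
```

```text
t 11.18 pos [0.6742 0.0643 0.2212] ori [ 3.1392  0.017  -3.1183] open 0.0613 F [-1.2  0.6 -1. ]
shift mm [ 24.9  -2.8 214.8] turn deg [ -0.02   0.99 -18.55] len 216.3
```

Call:
servo_tool([
  [[20,12,-2,50,-9],[20,25,-3,100,-18.5],[20,25,-3,150,-18.5],[20,25,-3,190,-18.5],[20,25,-3,205,-18.5]],
], squeeze=40)

```text
time: 11.8
eef_pos: [0.6502, 0.0603, 0.0121]
orientation: [-3.139, 0.011, -2.796]
contact_force: [-2.3, 0.0, 1.5]
opening: 0.0787
```

```bash
python3 -c "
from h import *
go(.653,.0615,.006,np.pi+.347)"
```

```text
t 11.8 pos [0.6502 0.0603 0.0121] ori [-3.1386  0.0106 -2.796 ] open 0.0787 F [-2.3  0.   1.5]
shift mm [-3.   0.2  6.1] turn deg [-0.17  0.61 -0.08] len 6.8
```

Call:
servo_tool([
  [[60,-3,0,5,0],[60,-3,0,5,0],[255,-3,0,5,0],[255,-3,0,5,0],[255,-3,0,5,0]],
])

```text
time: 12.42
eef_pos: [0.6539, 0.0615, 0.009]
orientation: [-3.138, 0.013, -2.796]
contact_force: [-2.6, -0.7, 6.3]
opening: 0.0452
```

```bash
python3 -c "
from h import *
go(.511,-.085,.16)"
```

```text
t 12.43 pos [0.6539 0.0615 0.009 ] ori [-3.1384  0.0131 -2.7956] open 0.0452 F [-2.6 -0.7  6.3]
shift mm [ 182.2  -89.8 -153.1] turn deg [-0.06  0.77 18.75] len 254.4
```

Call:
servo_tool([
  [[255,0,0,-45,0],[255,0,0,-90,0],[255,20,-10,-130,4],[255,60,-30,-150,12],[255,60,-30,-150,19]],
])

```text
time: 13.05
eef_pos: [0.6051, 0.0116, 0.1616]
orientation: [3.138, 0.018, -3.133]
contact_force: [1.4, -0.1, -1.7]
opening: 0.0453
```

```bash
python3 -c "
from h import *
go(.5107,-.089,.15)"
```

```text
t 13.05 pos [0.6051 0.0116 0.1616] ori [ 3.1384  0.0181 -3.1329] open 0.0453 F [ 1.4 -0.1 -1.7]
shift mm [ 95.5 -99.8   9.5] turn deg [ 0.18  1.04 -0.58] len 138.4
```

Call:
servo_tool([
  [[255,32,-33,3,-0.6],[255,64,-66,6,-0.6],[255,96,-100,9,-0.6],[255,96,-100,9,-0.6],[255,96,-100,9,-0.6]],
])

```text
time: 13.68
eef_pos: [0.5109, -0.0892, 0.1515]
orientation: [3.138, 0.021, -3.123]
contact_force: [0.1, 0.5, -1.4]
opening: 0.0453
```

Run:
```python
from h import *
p,d,P,i=wristsec('w6')
topblobs(P,.097,.005,300)
z=monitor.read_state()['eef_pos'][2]; print(z); topblobs(P,z+.013+.022,.006,300)
go(.5107,-.089,.0625)
```

```text
blob px [400.   7.] area 524 rect ctr 439.0 -241.3 size 23.9 10.5 z 0.097 axis angle from +y (deg, + ccw) -84.43
blob px [283.  82.] area 6452 rect ctr 511.7 -187.4 size 28.2 90.2 z 0.0969 axis angle from +y (deg, + ccw) 0.83
0.15121470884014687
blob px [215. 301.] area 675 rect ctr 534.2 -92.0 size 14.1 22.6 z 0.1869 axis angle from +y (deg, + ccw) 16.51
blob px [343. 304.] area 753 rect ctr 486.1 -92.5 size 22.4 14.1 z 0.1879 axis angle from +y (deg, + ccw) -11.49
blob px [285. 333.] area 3853 rect ctr 507.7 -73.8 size 30.4 36.0 z 0.1859 axis angle from +y (deg, + ccw) 46.99
t 13.72 pos [ 0.5111 -0.0888  0.1512] ori [ 3.1383  0.02   -3.1222] open 0.0454 F [ 0.4  1.  -2.2]
shift mm [ 2.2 -0.4 88.7] turn deg [0.19 1.15 0.04] len 88.7
```

View pics/w6.png

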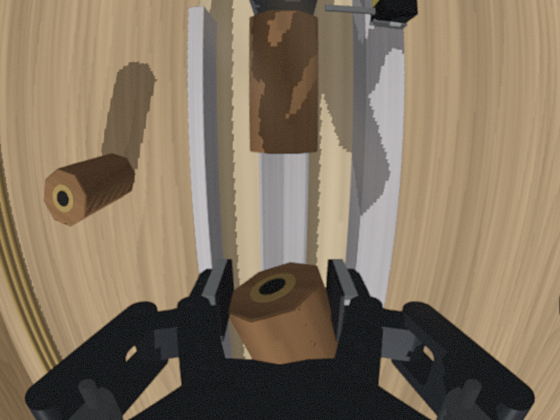

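The held section looks tilted and twisted in the grip: its end face shows as an ellipse at (280,290). I'll check from the side camera.

Run:
```python
from h import *
save('side','s3',4,(250,110,400,250))
```

```text
(no output)
```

View pics/s3.png

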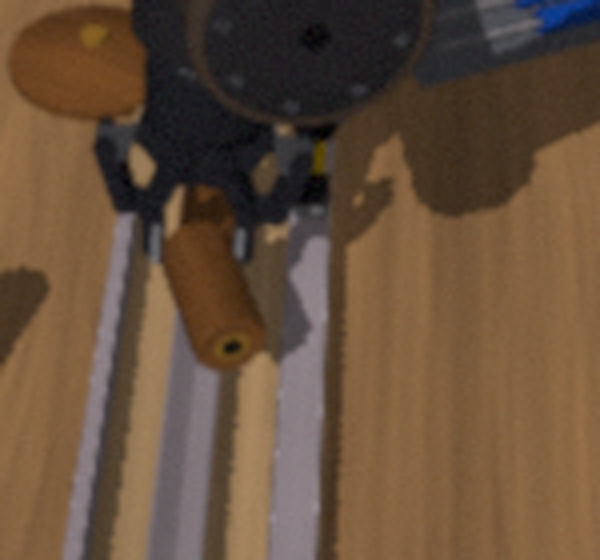

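Held askew: the +y end droops and is turned. I'll take it back to open bench, set it down and grasp it again lower.

```bash
python3 -c "
from h import *
go(.67,.04,.16)"
```

```text
t 13.78 pos [ 0.5111 -0.0887  0.151 ] ori [ 3.1384  0.0195 -3.1219] open 0.0454 F [-0.3  0.4 -3. ]
shift mm [-161.6  125.6   -5.5] turn deg [0.18 1.12 0.05] len 204.7
```

Call:
servo_tool([
  [[255,-38,30,-6,0],[255,-76,60,-6,0],[255,-116,90,-6,0],[255,-160,125,-6,0],[255,-160,125,-6,0]],
])

```text
time: 14.4
eef_pos: [0.6713, 0.0429, 0.1589]
orientation: [3.139, 0.019, -3.119]
contact_force: [-1.6, -0.4, -2.7]
opening: 0.0455
```

Call:
servo_tool([
  [[255,0,0,30,0],[255,0,0,60,0],[255,0,0,90,0],[255,0,0,110,0],[255,0,0,115,0]],
])

```text
time: 15.02
eef_pos: [0.6725, 0.0433, 0.042]
orientation: [3.14, 0.016, -3.118]
contact_force: [0.0, 0.7, -0.9]
opening: 0.0451
```

Run:
```python
from h import *
go(.67,.04,.02)
p,d,P,i=wristsec('w7')
```

```text
t 15.03 pos [0.6725 0.0433 0.042 ] ori [ 3.1395  0.0162 -3.1184] open 0.0451 F [ 0.   0.7 -0.9]
shift mm [ 3.  -3.3 22. ] turn deg [0.12 0.93 0.25] len 22.4
```

View pics/w7.png

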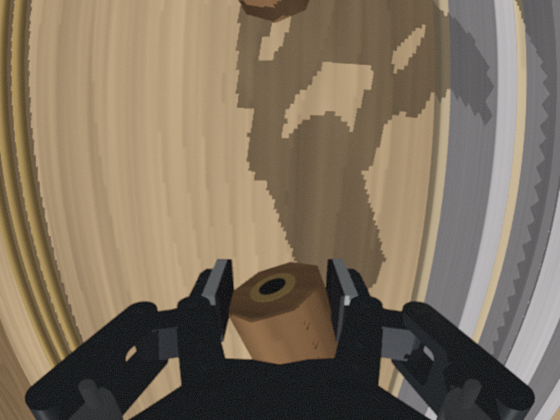

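Call:
servo_tool([
  [[255,0,0,6,0],[255,0,0,12,0],[255,0,0,18,0],[255,0,0,22,0],[255,0,0,22,0]],
])

```text
time: 15.7
eef_pos: [0.6731, 0.0434, 0.0201]
orientation: [3.14, 0.017, -3.118]
contact_force: [-0.2, -0.8, -1.7]
opening: 0.0452
```

Call:
servo_tool([
  [[255,0,0,4,0],[255,0,0,8,0],[255,0,0,10,0],[255,0,0,10,0],[180,0,0,10,0]],
])

```text
time: 16.32
eef_pos: [0.6733, 0.0434, 0.0102]
orientation: [3.14, 0.017, -3.118]
contact_force: [-0.7, 0.1, -3.1]
opening: 0.0454
```

Call:
servo_tool([
  [[100,0,0,0,0],[0,0,0,0,0],[0,0,0,0,0],[0,0,0,0,0],[0,0,0,-10,0]],
])

```text
time: 16.95
eef_pos: [0.6726, 0.0432, 0.0198]
orientation: [3.14, 0.015, -3.118]
contact_force: [-0.9, 0.3, 0.1]
opening: 0.0854
```

Call:
servo_tool([
  [[0,0,0,-40,0],[0,0,0,-80,0],[0,0,0,-130,0],[0,0,0,-180,0],[0,0,0,-200,0]],
])

```text
time: 17.58
eef_pos: [0.6708, 0.0429, 0.2248]
orientation: [3.139, 0.021, -3.118]
contact_force: [0.3, -0.8, -0.6]
opening: 0.0853
```

Run:
```python
from h import *
p,d,P,i=wristsec('w8')
topblobs(P,.044,.006,500)
topblobs(P,.044,.002,300)
topblobs(P,.09,.005,500)
go(.678,.06,.006)
```

```text
blob px [482. 110.] area 1170 rect ctr 450.4 -60.4 size 3.6 264.5 z 0.0442 axis angle from +y (deg, + ccw) 1.01
blob px [435. 159.] area 2505 rect ctr 508.1 10.7 size 13.5 312.5 z 0.0467 axis angle from +y (deg, + ccw) 1.02
blob px [292. 228.] area 2150 rect ctr 659.6 84.6 size 30.9 90.0 z 0.0434 axis angle from +y (deg, + ccw) 21.1
blob px [292. 228.] area 1571 rect ctr 659.8 84.7 size 22.9 90.0 z 0.0437 axis angle from +y (deg, + ccw) 21.23
blob px [276.  29.] area 2064 rect ctr 680.0 -110.6 size 44.7 44.2 z 0.0901 axis angle from +y (deg, + ccw) -4.46
t 17.62 pos [0.6713 0.0429 0.2264] ori [ 3.1387  0.0228 -3.118 ] open 0.0854 F [ 0.9 -0.1  2.8]
shift mm [ -2.1  16.3 220.6] turn deg [0.17 1.31 0.28] len 221.2
```

View pics/w8.png

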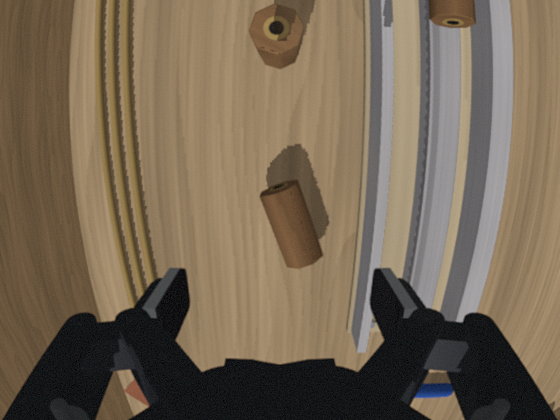

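The section lies flat again at (0.6596, 0.0846), 21°. It had been gripped about 40 mm off-centre, so it was probably knocked just before the grasp. I'll regrasp in two stages, with a check in between.

```bash
python3 -c "
from h import *
go(.6596,.0846,.11,np.pi+.368)"
```

```text
t 17.62 pos [0.6713 0.0429 0.2264] ori [ 3.1387  0.0228 -3.118 ] open 0.0854 F [ 0.9 -0.1  2.8]
shift mm [ 13.4  41.6 116.2] turn deg [ -0.06   1.32 -19.73] len 124.2
```

Call:
servo_tool([
  [[20,6,20,40,-9],[20,13,41,80,-19.5],[20,13,41,116,-19.5],[20,13,41,116,-19.5],[20,13,41,116,-19.5]],
])

```text
time: 18.25
eef_pos: [0.6609, 0.084, 0.1119]
orientation: [-3.136, 0.024, -2.778]
contact_force: [-0.1, -0.4, 0.5]
opening: 0.0784
```

Run:
```python
from h import *
go(.6596,.0846,.002,np.pi+.368)
p,d,P,i=wristsec('w9')
topblobs(P,.044,.004,500)
```

```text
t 18.25 pos [0.6609 0.084  0.1119] ori [-3.1361  0.0241 -2.7775] open 0.0784 F [-0.1 -0.4  0.5]
shift mm [  3.7   1.7 109.9] turn deg [-0.32  1.38 -0.23] len 109.9
blob px [508. 183.] area 2068 rect ctr 507.6 -19.7 size 10.4 257.9 z 0.0457 axis angle from +y (deg, + ccw) 1.05
blob px [427. 179.] area 939 rect ctr 578.0 13.5 size 2.0 147.7 z 0.0441 axis angle from +y (deg, + ccw) 1.02
blob px [282. 225.] area 4380 rect ctr 660.3 84.7 size 26.2 89.8 z 0.0436 axis angle from +y (deg, + ccw) 21.14
blob px [527. 257.] area 914 rect ctr 448.8 32.6 size 4.1 142.1 z 0.044 axis angle from +y (deg, + ccw) 1.0
```

View pics/w9.png

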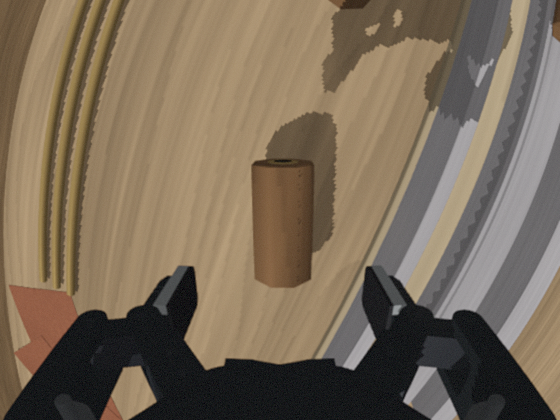

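Call:
servo_tool([
  [[20,1,1,40,0],[20,2,2,80,0],[20,3,2,104,0],[20,3,2,108,0],[40,3,2,108,0]],
])

```text
time: 18.92
eef_pos: [0.6616, 0.0855, 0.0059]
orientation: [-3.136, 0.027, -2.778]
contact_force: [0.1, -0.3, -0.4]
opening: 0.072
```

Call:
servo_tool([
  [[80,0,0,0,0],[120,0,0,0,0],[255,0,0,0,0],[255,0,0,0,0],[255,0,0,0,0]],
])

```text
time: 19.55
eef_pos: [0.6622, 0.0857, 0.0074]
orientation: [-3.136, 0.029, -2.777]
contact_force: [-1.7, 0.6, 6.0]
opening: 0.0435
```

Run:
```python
from h import *
go(.61,.0,.16)
p,d,P,i=wristsec('w10')
```

```text
t 19.55 pos [0.6622 0.0857 0.0074] ori [-3.1358  0.0289 -2.7773] open 0.0435 F [-1.7  0.6  6. ]
shift mm [  74.9  -62.3 -154.5] turn deg [-0.04  1.7  19.79] len 182.6
```

View pics/w10.png

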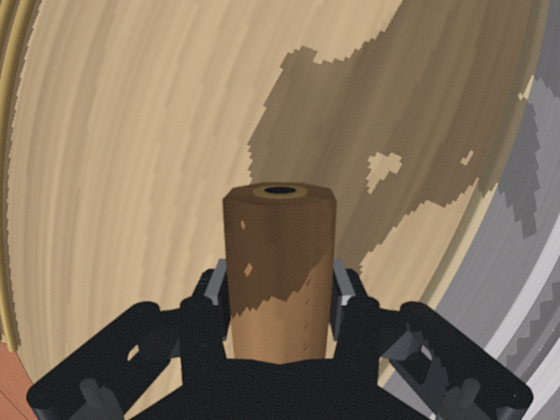

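Call:
servo_tool([
  [[255,0,0,-40,0],[255,5,-4,-80,0],[255,30,-25,-120,7],[255,60,-50,-152,14],[255,75,-62,-154,20]],
])

```text
time: 20.23
eef_pos: [0.6101, -0.0008, 0.1631]
orientation: [3.136, 0.034, -3.131]
contact_force: [1.1, 0.1, -2.1]
opening: 0.0436
```

Run:
```python
from h import *
go(.5107,-.089,.15)
```

```text
t 20.23 pos [ 0.6101 -0.0008  0.1631] ori [ 3.1357  0.0342 -3.1308] open 0.0436 F [ 1.1  0.1 -2.1]
shift mm [100.8 -87.2   9.1] turn deg [ 0.33  1.96 -0.45] len 133.6
```

Call:
servo_tool([
  [[255,32,-28,3,0],[255,64,-58,6,0],[255,100,-87,9,-0.5],[255,100,-87,9,-0.5],[255,100,-87,9,-0.5]],
])

```text
time: 20.85
eef_pos: [0.5119, -0.0888, 0.1508]
orientation: [3.136, 0.036, -3.122]
contact_force: [0.1, -0.5, -2.0]
opening: 0.0436
```

Run:
```python
from h import *
go(.5107,-.089,.063)
p,d,P,i=wristsec('w11')
topblobs(P,.097,.005,300)
```

```text
t 20.85 pos [ 0.5119 -0.0888  0.1508] ori [ 3.1358  0.0357 -3.1224] open 0.0436 F [ 0.1 -0.5 -2. ]
shift mm [ 4.3 -0.7 87.7] turn deg [0.33 2.05 0.03] len 87.8
blob px [404.   6.] area 495 rect ctr 439.0 -241.4 size 24.3 10.1 z 0.097 axis angle from +y (deg, + ccw) -85.17
blob px [286.  81.] area 6547 rect ctr 512.1 -187.5 size 28.7 90.2 z 0.0968 axis angle from +y (deg, + ccw) 1.01
```

View pics/w11.png

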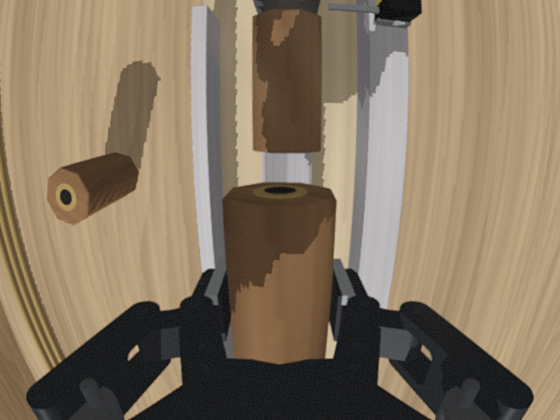

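Call:
servo_tool([
  [[255,1,0,30,0],[255,3,-1,60,0],[255,4,-1,80,0],[255,4,-1,86,0],[255,4,-1,88,0]],
])

```text
time: 21.52
eef_pos: [0.512, -0.0887, 0.0626]
orientation: [3.136, 0.035, -3.121]
contact_force: [0.5, 0.0, -0.9]
opening: 0.0432
```

Run:
```python
from h import *
go(.5107,-.089,.062)
```

```text
t 21.52 pos [ 0.512  -0.0887  0.0626] ori [ 3.1361  0.0354 -3.1212] open 0.0432 F [ 0.5  0.  -0.9]
shift mm [ 1.4 -0.3  0.5] turn deg [0.32 2.03 0.1 ] len 1.5
```

Call:
servo_tool([
  [[255,1,0,2,0],[130,1,0,2,0],[85,1,0,2,0],[80,1,0,2,0],[80,1,0,2,0]],
])

```text
time: 22.15
eef_pos: [0.5112, -0.0887, 0.0607]
orientation: [3.136, 0.036, -3.121]
contact_force: [-0.7, 0.5, 0.1]
opening: 0.0586
```

Call:
servo_tool([
  [[80,0,0,-30,0],[80,0,0,-60,0],[80,0,0,-90,0],[120,0,0,-100,0],[150,0,0,-100,0]],
])

```text
time: 22.78
eef_pos: [0.5078, -0.0892, 0.1608]
orientation: [3.136, 0.037, -3.121]
contact_force: [0.7, -0.3, -1.2]
opening: 0.0355
```

Run:
```python
from h import *
p,d,P,i=wristsec('w12')
topblobs(P,.097,.005,300)
go(.68,-.155,.14)
```

```text
blob px [393.   9.] area 588 rect ctr 439.4 -242.7 size 12.0 23.7 z 0.0971 axis angle from +y (deg, + ccw) -86.62
blob px [280.  83.] area 5909 rect ctr 511.7 -187.4 size 28.7 90.0 z 0.0968 axis angle from +y (deg, + ccw) 0.88
blob px [281. 224.] area 5127 rect ctr 509.7 -89.1 size 30.0 90.0 z 0.097 axis angle from +y (deg, + ccw) 0.91
t 22.82 pos [ 0.5073 -0.0893  0.16  ] ori [ 3.1358  0.0353 -3.1215] open 0.0353 F [-0.3 -0.4 -0.8]
shift mm [-170.5  -69.3   25.6] turn deg [0.34 2.02 0.08] len 185.9
```

View pics/w12.png

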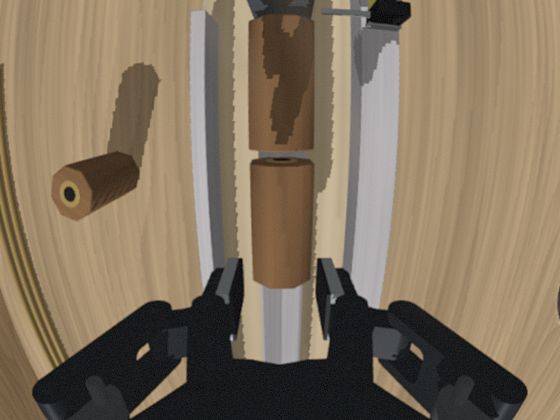

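Call:
servo_tool([
  [[255,-50,-20,8,0],[255,-100,-40,16,0],[255,-150,-60,24,0],[255,-170,-69,26,0],[255,-170,-69,26,0]],
])

```text
time: 23.45
eef_pos: [0.6794, -0.1553, 0.136]
orientation: [3.136, 0.031, -3.123]
contact_force: [-0.6, 0.3, -0.4]
opening: -0.0003
```

Run:
```python
from h import *
save('top','t2',2.5,(200,100,450,280))
go(.68,-.156,.068)
```

```text
t 23.5 pos [ 0.6787 -0.1549  0.1367] ori [ 3.1355  0.0312 -3.1224] open 0.0 F [-0.4  0.3  0.1]
shift mm [ 0.9 -1.5 68.7] turn deg [0.35 1.79 0.03] len 68.7
```

View pics/t2.png

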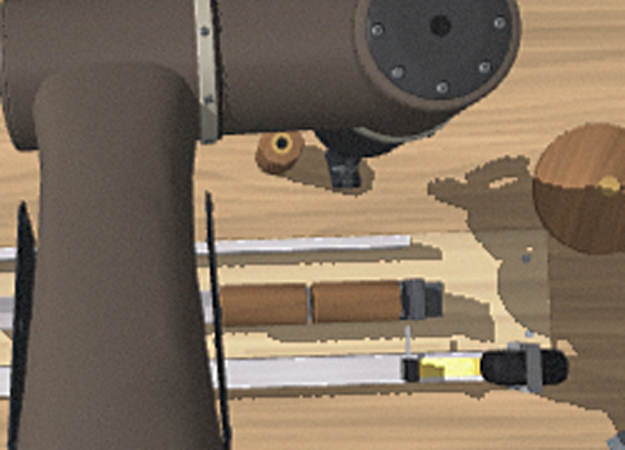

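S3 is still at its original place (zoomed pixel 280,142), and the fingers are on its −y side at (345,172). Next I topple it.

Call:
servo_tool([
  [[255,0,-1,34,0],[255,1,-1,68,0],[255,1,-1,68,0],[255,1,6,68,0],[255,1,12,68,0]],
])

```text
time: 24.12
eef_pos: [0.6806, -0.142, 0.0709]
orientation: [3.136, 0.034, -3.122]
contact_force: [0.9, -0.6, 1.2]
opening: 0.0
```

Call:
servo_tool([
  [[255,0,9,0,0],[255,0,18,0,0],[255,0,27,0,0],[255,0,36,0,0],[255,0,45,0,0]],
])

```text
time: 24.75
eef_pos: [0.6795, -0.0962, 0.0709]
orientation: [3.136, 0.034, -3.122]
contact_force: [0.6, -0.3, -0.4]
opening: -0.0002
```

Call:
servo_tool([
  [[255,0,0,-50,0],[255,0,20,-100,0],[150,0,50,-150,0],[50,0,50,-150,0],[20,0,50,-150,0]],
])

```text
time: 25.38
eef_pos: [0.6731, -0.0467, 0.2209]
orientation: [3.135, 0.034, -3.121]
contact_force: [-1.2, 0.5, 0.2]
opening: 0.0546
```

Run:
```python
from h import *
p,d,P,i=wristsec('w13')
topblobs(P,.044,.006,500)
go(.678,-.06,.11)
```

```text
blob px [482. 160.] area 1519 rect ctr 451.0 -81.9 size 3.4 340.2 z 0.0442 axis angle from +y (deg, + ccw) 1.0
blob px [256. 191.] area 2420 rect ctr 703.3 -44.9 size 90.2 31.2 z 0.0435 axis angle from +y (deg, + ccw) -20.53
blob px [430. 256.] area 837 rect ctr 508.0 25.9 size 13.3 117.8 z 0.0468 axis angle from +y (deg, + ccw) 1.05
t 25.43 pos [ 0.6728 -0.0471  0.2199] ori [ 3.1356  0.0321 -3.1218] open 0.0614 F [-0.1 -0.1 -0.1]
shift mm [ -1.4 -13.7 110. ] turn deg [0.34 1.84 0.06] len 110.8
```

View pics/w13.png

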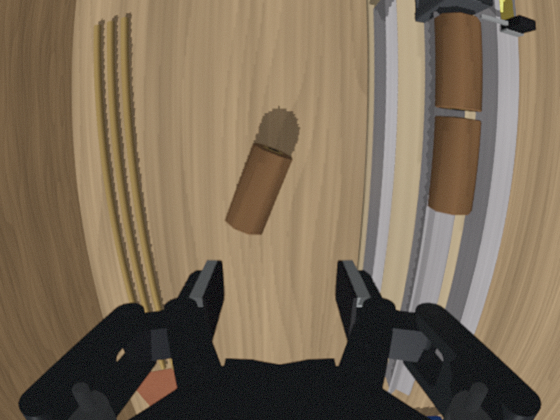

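Section 3 lies at (0.703, −0.045), −20.5°.

```bash
python3 -c "
from h import *
go(.7033,-.045,.1,np.pi-.3583)"
```

```text
t 25.43 pos [ 0.6728 -0.0471  0.2199] ori [ 3.1356  0.0321 -3.1218] open 0.0614 F [-0.1 -0.1 -0.1]
shift mm [-26.7   0.8 120.9] turn deg [ 0.69  1.75 21.66] len 123.8
```

Call:
servo_tool([
  [[20,-13,0,40,10],[20,-27,1,80,20],[20,-27,1,115,21.5],[20,-27,1,121,21.5],[20,-27,1,121,21.5]],
])

```text
time: 26.05
eef_pos: [0.7035, -0.0453, 0.0995]
orientation: [3.125, 0.027, 2.787]
contact_force: [0.3, 0.8, 1.0]
opening: 0.0788
```

Run:
```python
from h import *
p,d,P,i=wristsec('w14')
topblobs(P,.044,.006,500)
go(.7033,-.045,.004,np.pi-.3583)
```

```text
blob px [445. 147.] area 2205 rect ctr 579.1 -43.6 size 2.6 243.6 z 0.0441 axis angle from +y (deg, + ccw) 1.03
blob px [515. 169.] area 2409 rect ctr 515.9 21.2 size 8.0 355.5 z 0.0406 axis angle from +y (deg, + ccw) 1.04
blob px [540. 265.] area 2039 rect ctr 506.0 96.4 size 13.8 259.1 z 0.0467 axis angle from +y (deg, + ccw) 1.1
blob px [283. 227.] area 5606 rect ctr 703.3 -44.9 size 89.6 30.4 z 0.0435 axis angle from +y (deg, + ccw) -20.53
t 26.1 pos [ 0.7041 -0.0451  0.1008] ori [3.1242 0.0286 2.7866] open 0.0785 F [ 0.2 -1.1  0.7]
shift mm [ 3.6 -1.9 96.7] turn deg [1.   1.64 0.2 ] len 96.8
```

Call:
servo_tool([
  [[20,1,0,35,0],[20,2,-1,70,0],[20,3,-2,92,0],[20,3,-2,96,0],[40,3,-2,96,0]],
])

```text
time: 26.72
eef_pos: [0.7048, -0.0452, 0.0064]
orientation: [3.123, 0.031, 2.787]
contact_force: [-0.9, -0.2, 0.5]
opening: 0.072
```

Call:
servo_tool([
  [[80,0,0,0,0],[120,0,0,0,0],[255,0,0,0,0],[255,0,0,0,0],[255,0,0,0,0]],
])

```text
time: 27.35
eef_pos: [0.7054, -0.0451, 0.008]
orientation: [3.123, 0.032, 2.787]
contact_force: [-2.1, 0.9, 5.2]
opening: 0.0434
```

Call:
servo_tool([
  [[255,0,0,-40,0],[255,0,0,-80,0],[255,0,0,-120,0],[255,0,0,-150,0],[255,0,0,-150,0]],
])

```text
time: 27.98
eef_pos: [0.7014, -0.0459, 0.1615]
orientation: [3.12, 0.037, 2.788]
contact_force: [0.1, 0.1, -2.6]
opening: 0.0433
```

Run:
```python
from h import *
p,d,P,i=wristsec('w15')
go(.509,.010,.15)
```

```text
t 28.02 pos [ 0.7003 -0.0459  0.1593] ori [3.1212 0.0341 2.7872] open 0.0432 F [-0.3 -1.  -1.3]
shift mm [199.  -14.    2.2] turn deg [  0.79   2.15 -21.36] len 199.5
```

View pics/w15.png

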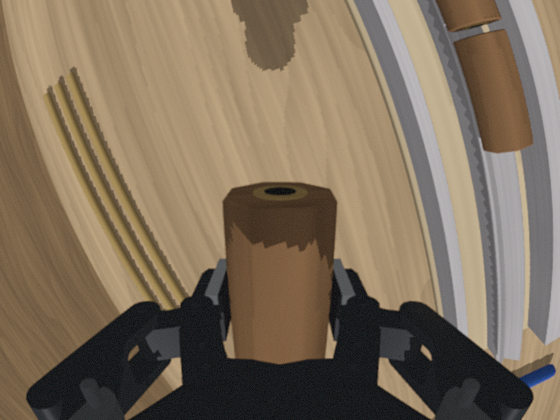

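Well gripped; moving it over the V.

Call:
servo_tool([
  [[255,45,-3,0,-6],[255,90,-6,0,-12],[255,145,-10,1,-18],[255,197,-14,2,-21.3],[255,197,-14,2,-21.3]],
])

```text
time: 28.65
eef_pos: [0.5065, 0.0092, 0.1491]
orientation: [3.135, 0.036, -3.122]
contact_force: [1.3, 0.5, -1.6]
opening: 0.0432
```

Run:
```python
from h import *
p,d,P,i=wristsec('w16')
topblobs(P,.097,.005,300)
go(.509,.010,.062)
```

```text
blob px [281.  80.] area 6757 rect ctr 509.5 -89.1 size 29.1 90.0 z 0.097 axis angle from +y (deg, + ccw) 0.99
t 28.7 pos [0.509  0.0095 0.1498] ori [ 3.135   0.0381 -3.1226] open 0.0434 F [ 1.   1.  -2.3]
shift mm [ 3.3 -0.  87.7] turn deg [0.38 2.18 0.02] len 87.8
```

View pics/w16.png

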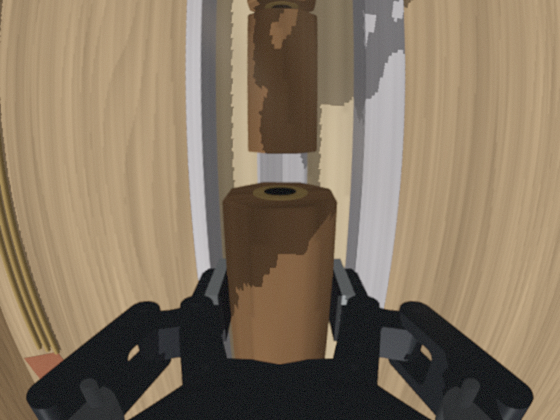

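Call:
servo_tool([
  [[255,1,0,30,0],[255,2,0,60,0],[255,3,0,80,0],[255,3,0,87,0],[255,3,0,88,0]],
])

```text
time: 29.32
eef_pos: [0.5089, 0.0095, 0.0612]
orientation: [3.136, 0.036, -3.123]
contact_force: [-4.3, -1.9, 2.6]
opening: 0.043
```

Call:
servo_tool([
  [[255,0,0,1,0],[130,0,0,1,0],[85,0,0,1,0],[80,0,0,1,0],[80,0,0,1,0]],
])

```text
time: 29.95
eef_pos: [0.5094, 0.0096, 0.0603]
orientation: [3.136, 0.036, -3.123]
contact_force: [-0.3, 0.2, -1.0]
opening: 0.0584
```

Call:
servo_tool([
  [[80,0,0,-30,0],[80,0,0,-60,0],[80,0,0,-90,0],[120,0,0,-100,0],[150,0,0,-100,0]],
])

```text
time: 30.58
eef_pos: [0.506, 0.0091, 0.1605]
orientation: [3.135, 0.037, -3.123]
contact_force: [0.2, 0.1, -0.2]
opening: 0.0352
```

Run:
```python
from h import *
p,d,P,i=wristsec('w17')
topblobs(P,.097,.005,300)
go(.508,.080,.12)
```

```text
blob px [281.  82.] area 6067 rect ctr 509.3 -89.3 size 29.4 90.1 z 0.097 axis angle from +y (deg, + ccw) 0.95
blob px [280. 224.] area 4984 rect ctr 508.1 9.2 size 28.4 90.6 z 0.0968 axis angle from +y (deg, + ccw) 1.02
t 30.62 pos [0.5055 0.0089 0.1596] ori [ 3.1359  0.0357 -3.1232] open 0.0347 F [-0.7  0.  -0.7]
shift mm [-2.4 70.8 40.2] turn deg [ 0.33  2.05 -0.02] len 81.4
```

View pics/w17.png

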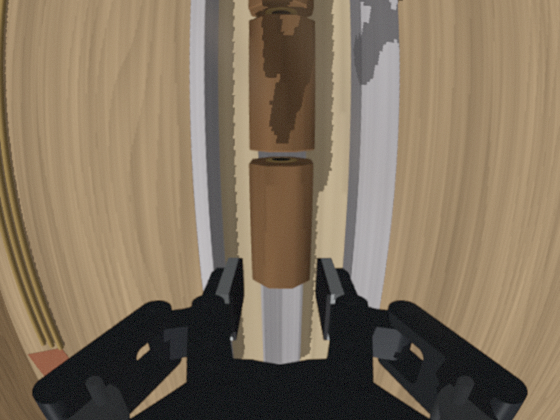

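All three sections are in the V with roughly 8 mm gaps. I'll push from the far end with closed fingers.

Call:
servo_tool([
  [[255,-1,35,0,0],[255,-2,78,0,0],[255,-2,78,20,0],[255,-2,78,40,0],[255,-2,78,40,0]],
])

```text
time: 31.25
eef_pos: [0.5058, 0.0865, 0.1176]
orientation: [3.138, 0.031, -3.123]
contact_force: [0.1, -0.0, -0.3]
opening: -0.0
```

```bash
python3 -c "
from h import *
go(.5075,.085,.067)"
```

```text
t 31.25 pos [0.5058 0.0865 0.1176] ori [ 3.1383  0.0309 -3.1233] open -0.0 F [ 0.1 -0.  -0.3]
shift mm [-0.1 -1.7 50.6] turn deg [ 0.19  1.77 -0.03] len 50.7
```

Call:
servo_tool([
  [[255,0,0,25,0],[255,0,0,50,0],[255,0,0,50,0],[255,0,-8,50,0],[255,0,-16,50,0]],
])

```text
time: 31.88
eef_pos: [0.5082, 0.0704, 0.0687]
orientation: [3.138, 0.032, -3.123]
contact_force: [0.1, -0.2, 0.2]
opening: -0.0004
```

Call:
servo_tool([
  [[255,0,-5,0,0],[255,0,-10,0,0],[255,0,-15,0,0],[255,0,-20,0,0],[255,0,-24,0,0]],
])

```text
time: 32.5
eef_pos: [0.5095, 0.0473, 0.0692]
orientation: [3.136, 0.034, -3.123]
contact_force: [-2.0, 9.1, 3.5]
opening: 0.0003
```

```bash
python3 -c "
from h import *
go(.5085,.039,.067)"
```

```text
t 32.5 pos [0.5095 0.0473 0.0692] ori [ 3.1359  0.0345 -3.1228] open 0.0003 F [-2.   9.1  3.5]
shift mm [ 1.3 -8.3  2.1] turn deg [0.32 1.97 0.  ] len 8.7
```

Call:
servo_tool([
  [[255,0,-2,0,0],[255,0,-4,0,0],[255,0,-6,0,0],[255,0,-6,0,0],[255,0,-6,0,0]],
])

```text
time: 33.12
eef_pos: [0.51, 0.0419, 0.0694]
orientation: [3.135, 0.035, -3.123]
contact_force: [-0.7, 4.7, 2.0]
opening: -0.0
```

```bash
python3 -c "
from h import *
go(.5085,.039,.067)
p,d,P,i=wristsec('w18')
topblobs(P,.097,.005,300)
"
```

```text
t 33.12 pos [0.51   0.0419 0.0694] ori [ 3.1351  0.0353 -3.1227] open -0.0 F [-0.7  4.7  2. ]
shift mm [ 1.7 -2.8  2.3] turn deg [0.37 2.02 0.01] len 4.0
blob px [283. 140.] area 21353 rect ctr 509.0 -21.8 size 29.4 113.7 z 0.097 axis angle from +y (deg, + ccw) 0.51
```

View pics/w18.png

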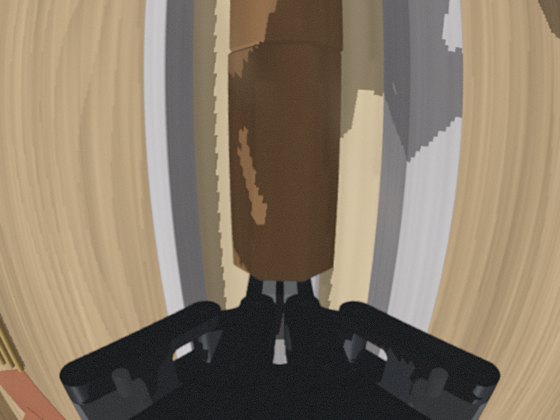

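Call:
servo_tool([
  [[255,0,-1,0,0],[255,0,-2,0,0],[255,0,-3,0,0],[255,0,-4,0,0],[255,0,-4,0,0]],
])

```text
time: 33.8
eef_pos: [0.5105, 0.0399, 0.0696]
orientation: [3.132, 0.037, -3.123]
contact_force: [-4.9, 14.8, 2.4]
opening: 0.0002
```

Call:
servo_tool([
  [[255,0,-1,0,0],[255,0,-1,0,0],[255,0,-2,0,0],[255,0,-2,0,0],[255,0,-2,0,0]],
])

```text
time: 34.42
eef_pos: [0.5107, 0.0399, 0.0697]
orientation: [3.129, 0.038, -3.123]
contact_force: [-6.2, 15.1, 2.2]
opening: 0.0001
```

It now holds at 15 N with no further travel, so the row is closed up. I'll back off, rise and check.

Call:
servo_tool([
  [[255,0,8,0,0],[255,0,16,0,0],[255,0,20,-30,0],[255,0,20,-80,0],[255,0,20,-110,0]],
])

```text
time: 35.05
eef_pos: [0.5066, 0.0587, 0.1821]
orientation: [3.129, 0.04, -3.122]
contact_force: [0.2, 0.2, -0.8]
opening: 0.0
```

Call:
servo_tool([
  [[255,0,-50,-15,0],[255,0,-100,-30,0],[255,0,-140,-30,0],[255,0,-140,-30,0],[255,0,-140,-30,0]],
])

```text
time: 35.67
eef_pos: [0.508, -0.0818, 0.2102]
orientation: [3.129, 0.039, -3.123]
contact_force: [0.7, -0.1, -0.4]
opening: 0.0001
```

```bash
python3 -c "
from h import *
go(.5085,.039,.067)
p,d,P,i=wristsec('w19')
topblobs(P,.097,.005,300)
topblobs(P,.11,.004,300)
"
```

```text
t 35.67 pos [ 0.508  -0.0818  0.2102] ori [ 3.1294  0.039  -3.1233] open 0.0001 F [ 0.7 -0.1 -0.4]
shift mm [  2.9 119.  144.6] turn deg [ 0.7   2.24 -0.02] len 187.3
blob px [376.  17.] area 424 rect ctr 439.2 -243.1 size 12.3 23.8 z 0.0971 axis angle from +y (deg, + ccw) -87.84
blob px [283. 131.] area 8576 rect ctr 514.3 -135.5 size 38.5 214.1 z 0.0968 axis angle from +y (deg, + ccw) 1.3
blob px [281.   4.] area 472 rect ctr 513.0 -244.6 size 43.1 6.6 z 0.1096 axis angle from +y (deg, + ccw) -89.06
```

View pics/w19.png

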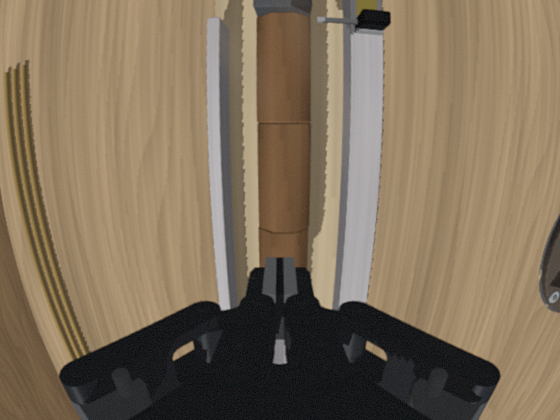

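The row is gapless: joints at (285,122) and (283,232), first section against the stop. The pointer is at (345,20) and the tab at (373,20), still home. Now I turn the gripper 90° so the jaws lie along jig y, and go over the tab.

```bash
python3 -c "
from h import *
go(.4395,-.2425,.19,np.pi/2+.0188)
print(monitor.read_state()['q'])"
```

```text
t 35.73 pos [ 0.5081 -0.0813  0.2102] ori [ 3.1294  0.0391 -3.1223] open -0.0001 F [-0.4 -0.1  0.6]
shift mm [  72.4 -160.    15.4] turn deg [ 2.31  1.21 90.03] len 176.3
[ 0.21996997  0.08676349 -0.39332893 -0.0048166  -1.04995104 -0.1981573 ]
```

Call:
servo_tool([
  [[200,14,-32,0,10],[150,28,-64,0,20],[100,42,-96,0,30],[75,56,-128,5,40],[75,72,-160,5,50]],
])

```text
time: 36.35
eef_pos: [0.4393, -0.2425, 0.2]
orientation: [3.104, 0.015, 2.284]
contact_force: [-0.2, 0.6, 1.1]
opening: 0.0608
```

Call:
servo_tool([
  [[75,0,0,0,10],[75,0,0,0,20],[75,0,0,0,30],[75,0,0,0,40],[75,0,0,0,40]],
])

```text
time: 36.98
eef_pos: [0.4397, -0.2416, 0.2]
orientation: [3.103, -0.012, 1.589]
contact_force: [-0.0, -0.4, -0.3]
opening: 0.0604
```

```bash
python3 -c "
from h import *
go(.4395,-.2425,.13,np.pi/2+.0188)
p,d,P,i=wristsec('w20')
topblobs(P,.097,.005,200)
topblobs(P,.11,.004,200)
"
```

```text
t 36.98 pos [ 0.4397 -0.2416  0.2   ] ori [ 3.1034 -0.0125  1.5895] open 0.0604 F [-0.  -0.4 -0.3]
shift mm [-1.8 -2.9 69.9] turn deg [ 2.19 -0.72 -0.02] len 70.0
blob px [165. 192.] area 264 rect ctr 426.1 -334.6 size 48.3 14.4 z 0.0968 axis angle from +y (deg, + ccw) -28.23
blob px [277. 206.] area 425 rect ctr 438.4 -243.2 size 22.7 11.2 z 0.0973 axis angle from +y (deg, + ccw) -89.34
blob px [450. 277.] area 3379 rect ctr 509.5 -63.7 size 29.7 183.5 z 0.0969 axis angle from +y (deg, + ccw) 0.33
blob px [309. 285.] area 1655 rect ctr 512.0 -213.0 size 29.0 56.5 z 0.0969 axis angle from +y (deg, + ccw) 0.45
blob px [164. 200.] area 268 rect ctr 429.3 -330.1 size 39.1 15.1 z 0.111 axis angle from +y (deg, + ccw) -35.08
blob px [270. 294.] area 654 rect ctr 512.4 -248.2 size 43.9 12.2 z 0.1099 axis angle from +y (deg, + ccw) -89.83
```

View pics/w20.png

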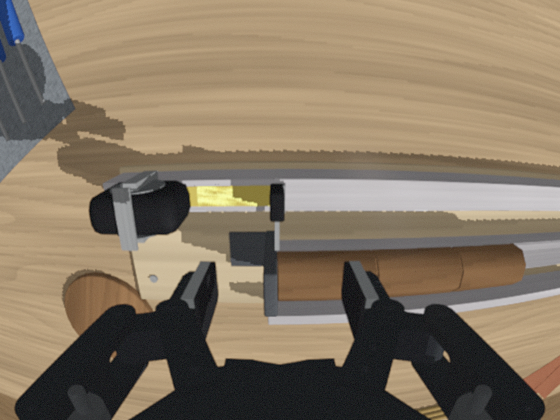

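The tab at (277,202) is centred between the jaws, and the row's far end is at y ≈ 0.028. I'll descend and grip.

```bash
python3 -c "
from h import *
go(.4390,-.2430,.073,np.pi/2+.0188)"
```

```text
t 37.02 pos [ 0.4396 -0.2417  0.2   ] ori [ 3.1033 -0.0123  1.592 ] open 0.0605 F [-0.7 -0.3 -0.1]
shift mm [ -2.8  -5.5 126.9] turn deg [ 2.19 -0.71  0.13] len 127.0
```

Call:
servo_tool([
  [[75,-1,-2,40,0],[75,-2,-4,80,0],[75,-3,-5,115,0],[75,-3,-5.5,127,0],[75,-3,-5.5,127,0]],
], squeeze=40)

```text
time: 37.65
eef_pos: [0.4391, -0.243, 0.0727]
orientation: [3.105, -0.012, 1.594]
contact_force: [-1.1, 0.9, 0.7]
opening: 0.0604
```

Call:
servo_tool([
  [[120,0,0,0,0],[255,0,0,0,0],[255,0,0,0,0],[255,0,0,0,0],[255,0,0,0,0]],
])

```text
time: 38.28
eef_pos: [0.4396, -0.2426, 0.0737]
orientation: [3.103, -0.013, 1.594]
contact_force: [-1.4, 6.6, 7.7]
opening: 0.0113
```

```bash
python3 -c "
from h import *
s=monitor.read_state()['eef_pos']
go(s[0]-.272*.0188,s[1]+.272,s[2],np.pi/2+.0188)
p,d,P,i=wristsec('w21')"
```

```text
t 38.27 pos [ 0.4396 -0.2426  0.0737] ori [ 3.103  -0.0126  1.5944] open 0.0113 F [-1.4  6.6  7.7]
shift mm [272.    1.2   3.5] turn deg [ 2.21 -0.73  0.26] len 272.0
```

View pics/w21.png

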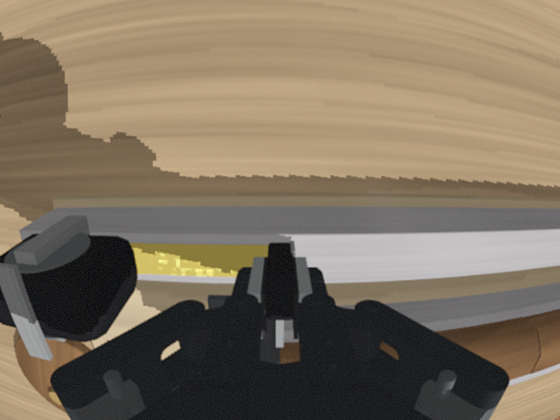

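The tab is gripped firmly (opening 11 mm). I'll pull it out steadily.

Call:
servo_tool([
  [[255,15,0,0,0],[255,35,0,0.5,0],[255,55,0,0.7,0],[255,75,0,1,0],[255,95,0.4,1,0]],
])

```text
time: 38.95
eef_pos: [0.4377, -0.1468, 0.0739]
orientation: [3.102, -0.012, 1.594]
contact_force: [3.0, -4.6, -9.2]
opening: 0.0116
```

Call:
servo_tool([
  [[255,20,0,0,0],[255,40,0,0.5,0],[255,60,0,0.7,0],[255,80,0.4,1,0],[255,100,0.5,1,0]],
])

```text
time: 39.58
eef_pos: [0.4358, -0.0459, 0.0739]
orientation: [3.102, -0.012, 1.594]
contact_force: [6.2, -4.7, -12.9]
opening: 0.0113
```

```bash
python3 -c "
from h import *
go(.4396-.0051,-.2426+.272,.0737,np.pi/2+.0188)"
```

```text
t 39.58 pos [ 0.4358 -0.0459  0.0739] ori [ 3.1021 -0.0121  1.5944] open 0.0113 F [  6.2  -4.7 -12.9]
shift mm [75.3  0.5  1.1] turn deg [ 2.26 -0.7   0.26] len 75.3
```

Call:
servo_tool([
  [[255,20,0,1,0],[255,40,0.3,1.5,0],[255,58,0.4,2,0],[255,70,0.5,2,0],[255,75,0.5,2,0]],
])

```text
time: 40.2
eef_pos: [0.4344, 0.0296, 0.0737]
orientation: [3.101, -0.012, 1.596]
contact_force: [-1.5, -3.8, 8.4]
opening: 0.0112
```

```bash
python3 -c "
from h import *
go(.4396-.0051,-.2426+.272,.0737,np.pi/2+.0188)
p,d,P,i=wristsec('w22')
topblobs(P,.097,.004,200)
save('side','s4',3,(260,110,460,310)); save('top','t3',2.5,(180,180,440,280))
"
```

```text
t 40.2 pos [0.4344 0.0296 0.0737] ori [ 3.1014 -0.0115  1.5958] open 0.0112 F [-1.5 -3.8  8.4]
shift mm [-0.2  0.1  0. ] turn deg [ 2.3  -0.67  0.34] len 0.2
blob px [279. 293.] area 1573 rect ctr 433.4 28.4 size 24.8 24.4 z 0.0974 axis angle from +y (deg, + ccw) -88.81
blob px [ 28. 363.] area 1337 rect ctr 507.6 -140.7 size 23.6 74.9 z 0.0971 axis angle from +y (deg, + ccw) 9.85
```

View pics/w22.png

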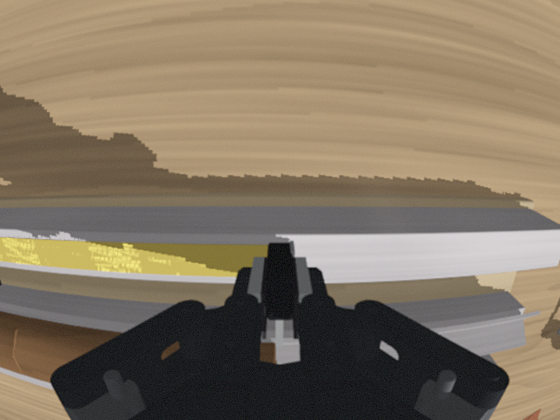

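View pics/s4.png

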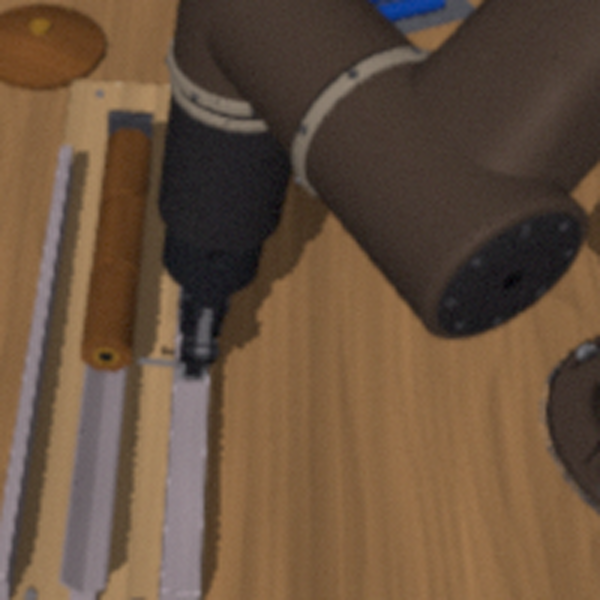

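View pics/t3.png

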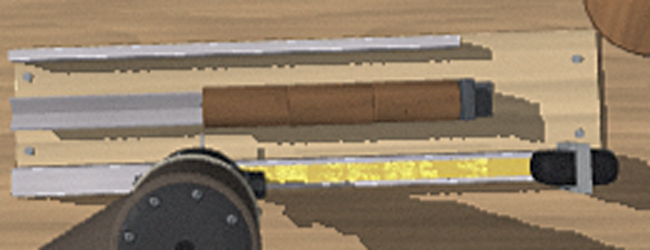

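In the top view, the pointer at (202,140) is level with the row's far end at (203,110), within about 2 mm. TCP travel of 272 mm agrees. Now I hold.

Call:
servo_tool([
  [[255,0,0,-0.5,0],[255,0,0,-0.5,0],[255,0,0,-0.5,0],[255,0,0,-0.5,0],[255,0,0,-0.5,0]],
])

```text
time: 40.98
eef_pos: [0.4343, 0.0295, 0.0739]
orientation: [3.101, -0.011, 1.596]
contact_force: [5.4, -2.9, -11.0]
opening: 0.0114
```

Call:
servo_tool([
  [[255,0,0,0,0],[255,0,0,0,0],[255,0,0,0,0],[255,0,0,0,0],[255,0,0,0,0]],
])

```text
time: 41.6
eef_pos: [0.4343, 0.0296, 0.0738]
orientation: [3.101, -0.011, 1.596]
contact_force: [4.9, -3.3, -6.6]
opening: 0.0111
```

Call:
servo_tool([
  [[255,0,0,0,0],[255,0,0,0,0],[255,0,0,0,0],[255,0,0,0,0],[255,0,0,0,0]],
])

```text
time: 42.22
eef_pos: [0.4343, 0.0297, 0.0738]
orientation: [3.1, -0.011, 1.596]
contact_force: [5.3, -3.6, -5.3]
opening: 0.0112
```

Call:
servo_tool([
  [[255,0,0,0,0],[255,0,0,0,0],[255,0,0,0,0],[255,0,0,0,0],[255,0,0,0,0]],
])

```text
time: 42.85
eef_pos: [0.4343, 0.0297, 0.0738]
orientation: [3.099, -0.011, 1.596]
contact_force: [5.4, -4.0, -5.9]
opening: 0.0109
```

```bash
python3 -c "
from h import *
p,d=save('top','t4',2.5,(180,180,440,280))
P=cloud('top',d); topblobs(P,.097,.005,50)
go(.4396,-.2426,.0737,np.pi/2+.0188)"
```

```text
blob px [312. 221.] area 1006 rect ctr 510.5 -106.0 size 29.4 269.7 z 0.0965 axis angle from +y (deg, + ccw) 1.0
t 42.9 pos [0.4344 0.0298 0.0738] ori [ 3.0995 -0.0109  1.5959] open 0.0112 F [ 4.1 -3.4 -5.7]
shift mm [-272.4   -1.5   -2.9] turn deg [ 2.41 -0.63  0.35] len 272.4
```

View pics/t4.png

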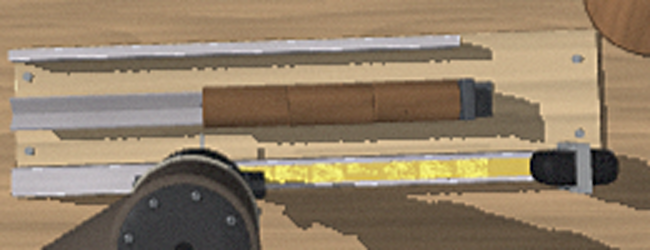

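The tape was held steady for over 2.5 s. The row measures 269.7 mm, with its end at y ≈ 0.029 and the pointer at 0.030. Now I guide the tape home.

Call:
servo_tool([
  [[255,-15,0,0,0],[255,-35,0,-0.3,0],[255,-55,0,-0.5,0],[255,-75,-0.4,-0.8,0],[255,-95,-0.5,-1,0]],
])

```text
time: 43.52
eef_pos: [0.4362, -0.0664, 0.0738]
orientation: [3.099, -0.011, 1.596]
contact_force: [3.4, -3.2, -5.2]
opening: 0.0112
```

Call:
servo_tool([
  [[255,-20,0,0,0],[255,-40,0,-0.4,0],[255,-60,0,-0.6,0],[255,-80,-0.4,-0.8,0],[255,-100,-0.5,-1,0]],
])

```text
time: 44.15
eef_pos: [0.4381, -0.1675, 0.0738]
orientation: [3.098, -0.011, 1.596]
contact_force: [3.0, -2.6, -3.9]
opening: 0.0115
```

```bash
python3 -c "
from h import *
go(.4396,-.2426,.0737,np.pi/2+.0188)"
```

```text
t 44.15 pos [ 0.4381 -0.1675  0.0738] ori [ 3.0978 -0.0109  1.5956] open 0.0115 F [ 3.  -2.6 -3.9]
shift mm [-75.1  -0.3  -0.7] turn deg [ 2.51 -0.63  0.33] len 75.1
```

Call:
servo_tool([
  [[255,-20,0,-0.2,0],[255,-40,0,-0.4,0],[255,-58,-0.2,-0.5,0],[255,-70,-0.3,-0.7,0],[255,-75,-0.3,-0.7,0]],
])

```text
time: 44.78
eef_pos: [0.4395, -0.2429, 0.0738]
orientation: [3.097, -0.011, 1.594]
contact_force: [0.5, 23.5, 10.2]
opening: 0.0114
```

Call:
servo_tool([
  [[255,-1,0,0,0],[255,-1,0,0,0],[180,-1,0,0,0],[120,0,0,0,0],[110,0,0,0,0]],
])

```text
time: 45.4
eef_pos: [0.4394, -0.2428, 0.0738]
orientation: [3.097, -0.011, 1.595]
contact_force: [0.4, -0.9, -1.0]
opening: 0.0484
```

```bash
python3 -c "
from h import *
p,d,P,i=wristsec('w23')
topblobs(P,.097,.004,100)
go(.4396,-.2426,.2,np.pi/2+.0188)"
```

```text
blob px [ 85. 264.] area 1080 rect ctr 425.7 -338.0 size 57.7 20.2 z 0.0971 axis angle from +y (deg, + ccw) -27.52
blob px [281. 295.] area 1352 rect ctr 438.4 -243.2 size 24.5 12.2 z 0.0973 axis angle from +y (deg, + ccw) 89.58
blob px [340. 286.] area 262 rect ctr 437.0 -219.4 size 6.8 23.5 z 0.0968 axis angle from +y (deg, + ccw) 80.66
blob px [219. 288.] area 264 rect ctr 438.1 -268.7 size 23.7 6.8 z 0.0968 axis angle from +y (deg, + ccw) -78.32
blob px [533. 360.] area 1179 rect ctr 507.4 -63.7 size 73.9 24.0 z 0.0969 axis angle from +y (deg, + ccw) -8.61
blob px [402. 390.] area 676 rect ctr 508.5 -168.7 size 37.5 13.2 z 0.0969 axis angle from +y (deg, + ccw) -38.8
t 45.45 pos [ 0.4395 -0.2428  0.0738] ori [ 3.0974 -0.0114  1.5946] open 0.0484 F [ 0.4 -0.3 -0.1]
shift mm [   1.7    5.7 -126.1] turn deg [ 2.53 -0.66  0.27] len 126.2
```

View pics/w23.png

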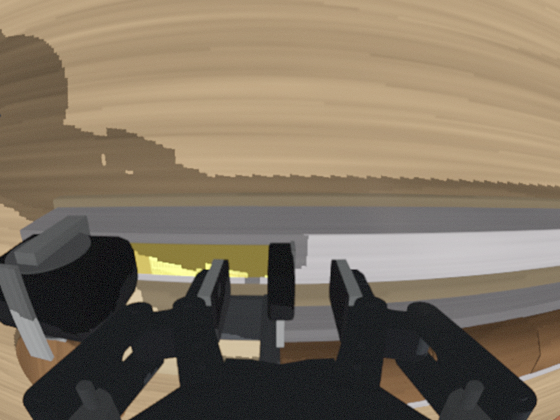

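The tab is free between the open fingers and at home (y = −0.243, where it started). I'll rise clear.

Call:
servo_tool([
  [[110,0,1,-20,0],[110,0,2,-50,0],[110,0,4,-90,0],[110,0,6,-126,0],[110,0,6,-126,0]],
])

```text
time: 46.08
eef_pos: [0.4415, -0.2448, 0.203]
orientation: [3.092, -0.01, 1.595]
contact_force: [-1.0, 0.5, -0.8]
opening: 0.0486
```

Call:
servo_tool([
  [[110,0,0,-30,0],[110,0,0,-50,0],[110,0,0,-50,0],[110,0,0,-50,0],[110,0,0,-50,0]],
])

```text
time: 46.7
eef_pos: [0.4385, -0.2452, 0.2517]
orientation: [3.094, -0.01, 1.595]
contact_force: [0.3, -0.2, -0.2]
opening: 0.0487
```

```bash
python3 -c "
from h import *
p,d=save('top','t5',1.4)
P=cloud('top',d); topblobs(P,.097,.005,30)
p,d,P,i=wristsec('w24'); topblobs(P,.097,.005,100)
go(.44,-.24,.2,np.pi/2)"
```

```text
blob px [ 91. 193.] area 43 rect ctr 591.5 473.4 size 9.9 29.8 z 0.0967 axis angle from +y (deg, + ccw) 53.47
blob px [314. 221.] area 949 rect ctr 510.9 -105.8 size 27.7 269.6 z 0.0967 axis angle from +y (deg, + ccw) 0.36
blob px [281. 189.] area 311 rect ctr 438.5 -243.1 size 22.9 11.4 z 0.0974 axis angle from +y (deg, + ccw) -87.76
blob px [389. 256.] area 4832 rect ctr 510.2 -106.9 size 29.4 269.0 z 0.0969 axis angle from +y (deg, + ccw) 0.77
t 46.8 pos [ 0.4387 -0.2453  0.2521] ori [ 3.0933 -0.0102  1.5948] open 0.0485 F [ 0.5 -0.4  0.3]
shift mm [ 4.7 -1.1 52.1] turn deg [ 2.76 -0.62  1.36] len 52.4
```

View pics/t5.png

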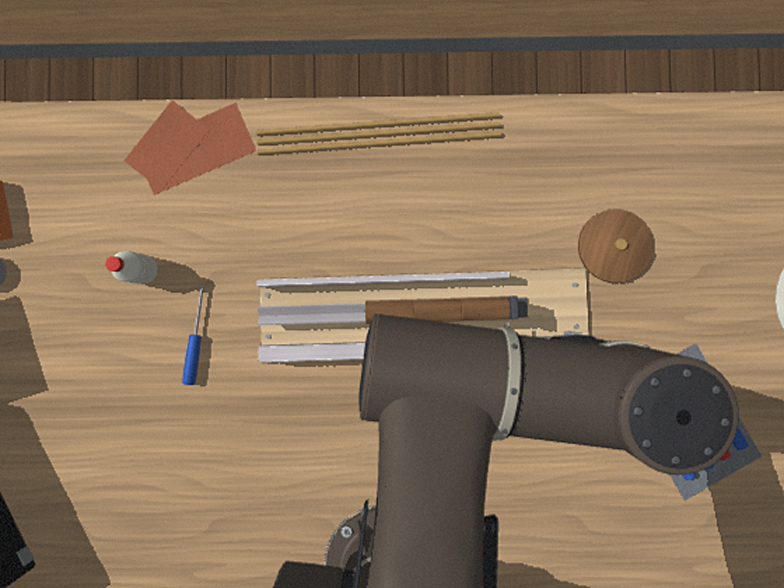

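View pics/w24.png

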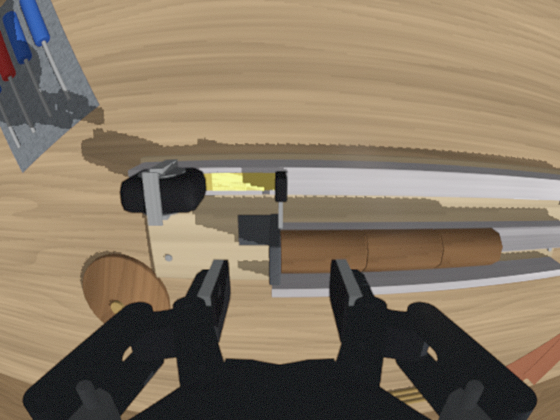

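The row is closed against the stop: 269–270 mm long, joints visible at (367,252) and (442,250) in the wrist view. The tape is home, the arm is clear, and the foot, screwdriver and glue sit where they were. I'm handing in.

```bash
python3 -c "
from workcell import manip
print(manip.hand_in())"
```

```text
the job is handed in; nothing more can be done
None
```

I handed the job in at about 47 s of the 210 s allowed. No verdict was reported, so the results below come from my own measurements.

- **Row:** Three sections were on the bench. I toppled each one, laid it in the V rail, and pushed the row against the end stop from its far end until it held at 15 N with no further movement. The last views measured the row at 269–270 mm (nominal 270), within about 1° of the jig's axis, with no visible gaps.
- **Tape:** I pulled the tab out 272 mm, so the pointer was level with the row's far end to about 2 mm. I held it for more than 2.5 s, then guided it back in the grip at about 0.16 m/s. The tab is back at its starting position, to within about 1 mm.
- **Bystanders:** The lamp foot, screwdriver and glue bottle look unmoved in the last top picture; I judged this by eye and did not measure it. The arm is clear of everything.

Two things did not go cleanly:

- **Second section:** My first grasp was about 40 mm off its centre, perhaps because it had been knocked just before. I put it down and gripped it again.
- **Tool tilt:** The tool slowly drifted to about 2.8° off vertical, which the moves cannot correct. It had no visible effect on how the sections sit.

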